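# Pile plates on the index table, cure them at the lamp, index on and unload the weight

## Task

Pile all the loose blue-framed plates (3 to 5 of them) squarely on the rubber pad of the index table, edges lined up with the pad, and set the steel weight centrally on top. Then pull the red sprung pin, turn the table to the next hole so that the pile faces the lamp, let the pin drop fully home and release it, and press the lamp's green button with the square pile still under its weight; then index the table on to the last (blue-ringed) hole in the same way and put the weight back flat on its cork rest, leaving the pile square. Leave the loupe and the lens ring alone.

Things in the scene. Friction and masses are not known exactly. Their poses are not given: they have to be found in the camera images.
- index_base: fixed base: grey round index plate, 208 mm across, top at z 16 mm; white lamp housing (46 x 70 mm, 70 mm high) 139 mm along +x. Origin on the turning axis at bench level; x towards the lamp (away from the robot), y to the left. Three index holes 88 mm from the axis, each with a coloured ring: green at +y (load), orange at -x (lamp), blue at -y (unload).
- table_axis (a point): turning axis of the aluminium turntable, at its top face (28 mm above the bench; 150 mm across, with a lug for the index pin). It turns with little friction (0.04 N m), stays where it is left, and is locked while the pin is in a hole (0.015 rad of play).
- turntable (a joint): turntable angle, rad, growing anticlockwise seen from above. 0: pin in the green hole, pad on the base's -y side (load). pi/2: pin in the orange hole, pad before the lamp (base +x). pi: pin in the blue hole, pad on the base's +y side (unload). Stops at -0.12 and pi + 0.12.
- index_pin (a joint): height of the sprung index pin above its home position, m. 0 = fully home in a hole; it clears the index plate at 0.010 and stops at 0.018. The spring pushes it down with 3 N at home, 7 N at 0.013. Let go between holes it rests on the plate at 0.010 and drops into a hole when turned over it.
- pin_knob (a point): middle of the index pin's red knob, an upright cylinder 24 mm across and 24 mm tall, 88 mm from the turning axis, opposite the pad; 54 mm above the bench with the pin home (below it a fixed bushing, top at 38 mm). The knob swivels freely about its upright axis, so the gripper need not turn with the table. Pull it straight up to free the table, then carry it round.
- pad (a point): centre of the top face of the square black rubber pad (54 x 54 mm, top 32 mm above the bench) on the turntable, 42 mm from the turning axis, opposite the pin; x and y along its sides, z up. It turns with the turntable.
- lamp_button (a joint): travel of the green lamp button, m: 0 = up, 0.006 = fully down; a spring button that needs about 4 N and comes up again when it is let go. It counts as pressed beyond 0.004.
- lamp_button_top (a point): centre of the button's top face (26 mm in diameter), on top of the lamp housing; pressed straight down.
- press_weight: steel press weight, square block 46 x 46 mm, 22 mm high, 0.25 kg, brass spot on top; origin at the centre of its underside, z up, x and y along its sides. It starts on the cork rest.
- weight_rest: loose square rest, cork on a dark steel plate, 90 x 90 mm, 6 mm thick, 0.4 kg, where the press weight belongs; origin at the centre of its underside, z up. It stays on the bench and may lie anywhere, but the weight must end on it.
- loupe: bystander: black eye loupe, 39 mm across, 40 mm high; origin at the centre of its underside.
- lens_ring: bystander: trial lens in a white ring, 50 mm, 8 mm high, lying flat; origin at the centre of its underside.
- plate1: flat square plate, 50 x 50 mm, 10 mm thick, blue frame with a white middle, 60 g; origin at the centre of its underside, z up through it, x and y along its sides. All plates are alike. None if it is absent today.
- plate2: flat square plate, 50 x 50 mm, 10 mm thick, blue frame with a white middle, 60 g; origin at the centre of its underside, z up through it, x and y along its sides. All plates are alike. None if it is absent today.
- plate3: flat square plate, 50 x 50 mm, 10 mm thick, blue frame with a white middle, 60 g; origin at the centre of its underside, z up through it, x and y along its sides. All plates are alike. None if it is absent today.
- plate4: flat square plate, 50 x 50 mm, 10 mm thick, blue frame with a white middle, 60 g; origin at the centre of its underside, z up through it, x and y along its sides. All plates are alike. None if it is absent today.
- plate5: flat square plate, 50 x 50 mm, 10 mm thick, blue frame with a white middle, 60 g; origin at the centre of its underside, z up through it, x and y along its sides. All plates are alike. None if it is absent today.
There are look-alikes about, which are no part of the job. Leave any purple or turquoise look-alike of the plate3 alone.

How it is judged:
By the outcome, as a careful person would: the job done as asked, in the order asked, and still so for the second after the job is handed in, with the robot touching nothing.
Of plate1, plate2, plate3, plate4, plate5 only 3 to 5 are there at a start; the rules pass over those that are not, and their reading is None.
At some moment in a run one of weight_rest may be knocked a few centimetres aside while the robot is not near it.
It also fails if it takes over 208 s, if anything falls off the work surface, if the arm or the gripper's body presses on something with over 40 N, if the wrist force passes 120 N, or if a joint passes its speed limit or range.

## Robot

A 6-joint arm with a two-finger parallel gripper is mounted at the origin on a cart in front of the work surface, level with it; the furniture and walls round the work are solid. World frame = base frame: x ahead of the robot, y to its left, z up, the work surface at z = 0. Lengths are in m, angles in rad, forces in N, time in s.
With the tool pointing down it reaches from about 0.35 to 0.875 m from the base axis. Payload 15.5 kg.
Tool frame: the origin (TCP) lies between the finger pads; the fingertips stand 22 mm ahead of it and the grasp point (between the pads) lies 3 mm ahead of it (arm.tips_ahead is the distance from the TCP to the fingertips, in m); z points along the fingers, y is the direction in which the jaws open and shut (so a half turn about z gives the same grasp; the last joint's range is limited). The gripper opens to 85 mm and grips with 20 to 120 N. Pads are 22 mm wide; open, the fingers measure 114 mm over their backs; the gripper's body (76 mm by 85 mm) begins 54 mm behind the grasp point. The pads swing forward as they close: fully open they stand 13 mm farther back than shut.
Start: joints at [1.173, 0.494, 1.345, -0, 1.302, -0.096], TCP at [0.186, 0.597, 0.253] pointing down, gripper open.
Joint ranges: [-2.91, 2.91], [-0.82, 2.16], [0.22, 2.67], [-1.22, 4.37], [0.12, 2.79], [-3.08, 3.08]. Speed limits (rad/s): [1.89, 1.89, 2.57, 3.01, 3.01, 3.01].

## Interface

Orientations are given as a rotation vector (axis times angle).
In Python, from bench import monitor, read_camera, camera_model, workorder, finder, arm gives the robot as it stands. The module is installed in compiled form; this text tells all that it offers.
- The arm moves only by the tool servo_tool, never from a script. Its argument "series" is a list that holds one entry, the list of rows, each a list of 5 numbers: the opening, from 0 (shut) to 1 (fully open), then the shift along the world's x, y, z in mm, then the turn about the world's z in degrees. In form: [[[jaw, x, y, z, yaw], ...]]. A call has 1 to 5 rows; each row is the pose to reach, as a shift and turn from the pose measured when the call began; what a row does not reach only later rows make up. A row lasts 1/10 s, in which the tool goes at most 50 mm and 8.59 degrees, less where a joint would pass 70% of its speed; a pose out of reach is approached as far as the arm can. A call with a gripper value outside its range is refused whole. The fingers move at their own pace and stop on an object; "newtons" is the grip in N (left out, the last holds). Time passes only in rows, so rows that repeat a pose let the fingers close. It gives the time, the measured TCP pose, the force and the opening at its end, in the units of the state.
- monitor.sense(): the state, without advancing time (a new reading comes with each control period).
- read_camera(name): name is "scene" or "top"; returns the picture (420x560x3 uint8, red, green, blue); there is no depth.
- camera_model(name): a dict with "fx", "fy", "cx", "cy" (pixels), "distortion" ([k1, k2, p1, p2, k3] as OpenCV has them; the pictures are not rectified), "R" (3x3) and "t" (3): a world point X has camera coordinates R X + t. Camera axes: x right, y down, z forward; pixel columns grow to the right and rows downward; lengths in m; the calibration is good to about 2 mm. A picture is of the moment at which its call begins. camera_model takes no time and is no camera call.
- workorder.hand_in(): hands the job in, once; it reports no verdict.
Trained networks look in the newest picture that a camera, given by its name, has taken for a name from the list of things; names that differ only in an ending like _2 or _b are one class to them, and where a whole thing is asked for, a point or a joint stands for the part that bears it (a point fixed in the world has none). Each returns a list of dicts, best first, with "conf" (0 to 1); they miss things now and then, are a little off and sometimes report something else, mostly with a low value. They report only what shows in the picture. A call takes as long as a camera call. They do not tell look-alikes from the thing itself.
- finder.spot_in(camera, target): "extent" ([left, top, right, bottom] in pixels, round what is visible of it).
- finder.landmark_of(camera, target): "pixel" ([row, column] in pixels: a listed point, or the origin of a listed thing).
The state is a dict: "time_s": time; "qpos": joint angles; "joint_velocities": joint speeds; "effort": joint torques, N m; "tool_pos": TCP position; "tool_rot": TCP orientation; "force": force on the tool from outside, world axes, zero at the start; "wrist_torque": the same for the moment, N m; "width": finger opening in m.
Only numpy, scipy, OpenCV 4.12 (cv2) and the standard library are available. Lean on these libraries where they do the work, as an engineer would, in place of code of your own. Each camera call takes 0.05 s, during which the arm holds its last target.

## Working session

There is one attempt and no reset: what is moved stays moved. The work goes in short steps, Python scripts to look and compute and a tool call to move; the robot and the scene stay as the last step left them, time stands still between calls to the robot, and variables do not carry over. Pictures are saved under pics/ and viewed, and the job is handed in when it is done.

Besides the shell and the picture viewer there is one more tool, called after "Request:" in YAML: its name, and indented under it one key for each argument. servo_tool: Moves the arm, as the interface text tells. Its arguments: {"type":"object","properties":{"series":{"type":"array"},"newtons":{"type":"number"}},"required":["series"]}

```bash
mkdir -p pics; ls; cat > h.py <<'E'
import numpy as np, cv2
from bench import monitor, read_camera, camera_model, workorder, finder, arm
def save(cam,name,crop=None,scale=1):
    im=read_camera(cam); 
    if crop: r0,r1,c0,c1=crop; im=im[r0:r1,c0:c1]
    if scale!=1: im=cv2.resize(im,None,fx=scale,fy=scale,interpolation=cv2.INTER_CUBIC)
    cv2.imwrite('pics/'+name+'.png',im[:,:,::-1]); 
def ray(cam,row,col):
    m=camera_model(cam);K=np.array([[m['fx'],0,m['cx']],[0,m['fy'],m['cy']],[0,0,1]])
    p=cv2.undistortPoints(np.array([[[col,row]]],float),K,np.array(m['distortion'],float))[0,0]
    R=np.array(m['R']);t=np.array(m['t']);d=R.T@np.array([p[0],p[1],1]);return -R.T@t,d
def atz(cam,row,col,z):
    o,d=ray(cam,row,col);return o+d*(z-o[2])/d[2]
def proj(cam,X):
    m=camera_model(cam);K=np.array([[m['fx'],0,m['cx']],[0,m['fy'],m['cy']],[0,0,1]])
    q,_=cv2.projectPoints(np.array(X,float).reshape(-1,1,3),cv2.Rodrigues(np.array(m['R']))[0],np.array(m['t'],float),K,np.array(m['distortion'],float));return q[:,0,::-1]
E
python3 - <<'E'
from h import *
save('top','t0');save('scene','s0')
s=monitor.sense();print(s['time_s'],s['tool_pos'],s['tool_rot'],s['width'],arm.tips_ahead)
for c in('top','scene'):
    m=camera_model(c);print(c,-np.array(m['R']).T@np.array(m['t']),m['fx'])
E
```

```text
pics
0.1 [0.1856455  0.59648537 0.25276703] [-4.72149816e-01 -3.10565495e+00  1.64134920e-03] 0.08512441141106862 0.022
top [ 0.41777056 -0.08149085  1.3829113 ] 513.3003746564402
scene [-0.19654887 -0.92210257  0.8986579 ] 518.7714959686283
```

View pics/t0.png

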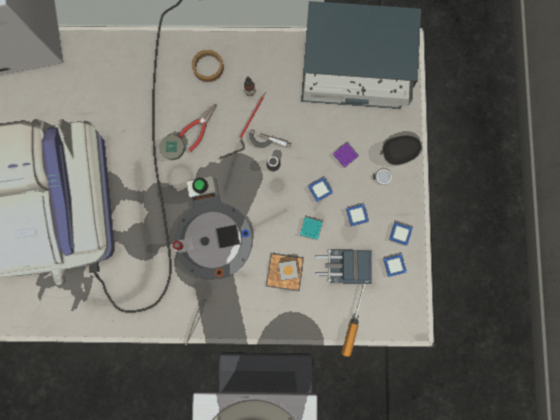

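View pics/s0.png

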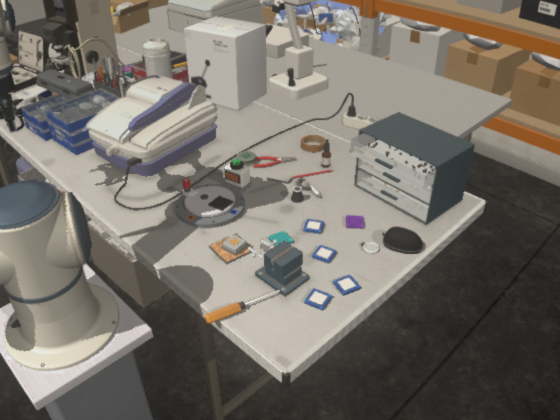

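```bash
python3 - <<'E'
from h import *
print(proj('top',[[.186,.597,.25],[0,0,0]]))
save('top','t1',(120,310,150,430),2.8)
for t in ['plate1','press_weight','weight_rest','index_base','loupe','lens_ring']:
    for d in finder.spot_in('top',t)[:7]: print(t,round(d['conf'],2),np.round(d['extent']))
for t,z in [('plate1',0),('pad',.032),('pin_knob',.054),('table_axis',.028),('lamp_button_top',.076),('press_weight',.006),('weight_rest',0)]:
  for c in('top','scene'):
    for d in finder.landmark_of(c,t)[:7]:
        print(t,c,round(d['conf'],2),np.round(d['pixel'],1),np.round(atz(c,*d['pixel'],z),4))
print(monitor.sense()['time_s'])
E
```

```text
[[395.7882385  -34.56280409]
 [455.46457198 252.42429882]]
plate1 0.88 [337. 140. 358. 165.]
plate1 0.85 [383. 252. 410. 275.]
plate1 0.8 [311. 177. 331. 202.]
plate1 0.8 [300. 216. 325. 243.]
plate1 0.77 [347. 204. 369. 225.]
plate1 0.72 [395. 221. 414. 245.]
plate1 0.5 [282. 264. 299. 282.]
press_weight 0.77 [279. 262. 298. 283.]
weight_rest 0.69 [266. 255. 302. 294.]
index_base 0.88 [172. 178. 253. 278.]
index_base 0.39 [385. 252. 407. 278.]
loupe 0.73 [272. 159. 280. 171.]
loupe 0.37 [174. 211. 242. 267.]
lens_ring 0.56 [374. 169. 394. 186.]
plate1 top 0.86 [234.4 399.8] [ 0.5672 -0.3863  0.    ]
plate1 top 0.72 [263.9 397.1] [ 0.4879 -0.3772  0.    ]
plate1 top 0.68 [190.  319.9] [ 0.687  -0.1707  0.    ]
plate1 top 0.68 [152.8 348.7] [ 0.7928 -0.2504  0.    ]
plate1 top 0.54 [216.4 357.1] [ 0.6151 -0.2717  0.    ]
plate1 scene 0.9 [287.3 345.3] [ 0.5625 -0.3858  0.    ]
plate1 scene 0.87 [299.5 322.3] [ 0.4917 -0.3729  0.    ]
plate1 scene 0.78 [240.6 277.4] [ 0.5731 -0.1387  0.    ]
plate1 scene 0.75 [226.6 312. ] [ 0.6858 -0.164   0.    ]
plate1 scene 0.66 [223.2 353.8] [ 0.7
[... 512 characters left out ...]
24  0.028 ]
table_axis scene 0.88 [196.8 209. ] [0.5504 0.1275 0.028 ]
lamp_button_top top 0.48 [182.7 199.9] [0.6884 0.1462 0.076 ]
lamp_button_top scene 0.57 [160.9 234.6] [0.6903 0.1683 0.076 ]
lamp_button_top scene 0.23 [300. 320.] [ 0.4289 -0.4167  0.076 ]
lamp_button_top scene 0.2 [197.1 208.2] [0.5067 0.07   0.076 ]
press_weight top 0.88 [272.1 288.1] [ 0.4624 -0.0858  0.006 ]
press_weight top 0.38 [165.9 276.3] [ 0.7522 -0.0504  0.006 ]
press_weight scene 0.78 [246.8 231.6] [ 0.463  -0.0754  0.006 ]
weight_rest top 0.59 [273.5 285.8] [ 0.4588 -0.0797  0.    ]
weight_rest scene 0.7 [248.2 230.1] [ 0.4608 -0.0713  0.    ]
weight_rest scene 0.49 [207.5 208.2] [0.5372 0.1185 0.    ]
1.15
```

View pics/t1.png

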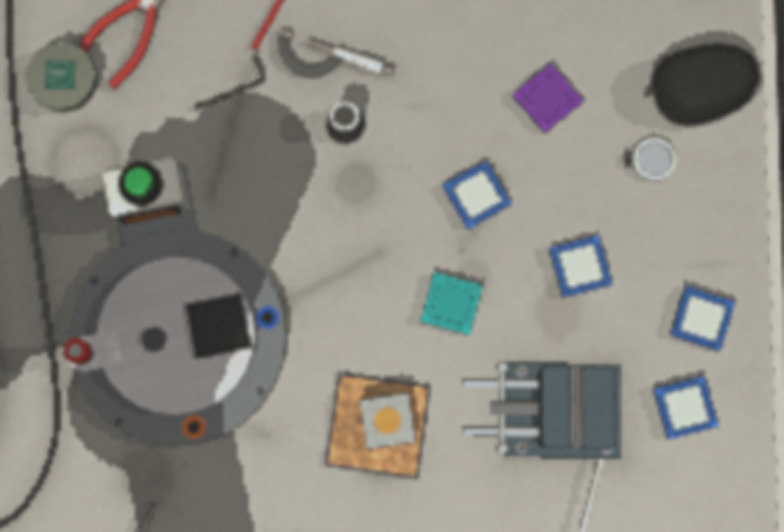

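```bash
cat > seg.py <<'E'
from h import *
def plates(n=3,cam='top',z=.010):
    im=np.mean([read_camera(cam).astype(float) for _ in range(n)],0)
    up=cv2.resize(im.astype(np.float32),None,fx=4,fy=4,interpolation=cv2.INTER_CUBIC).clip(0,255).astype(np.uint8)
    hsv=cv2.cvtColor(up,cv2.COLOR_RGB2HSV)
    m=cv2.inRange(hsv,(104,110,40),(122,255,255))
    cs,_=cv2.findContours(m,cv2.RETR_EXTERNAL,cv2.CHAIN_APPROX_NONE)
    out=[]
    for c in cs:
        if cv2.contourArea(c)<2500: continue
        r=cv2.minAreaRect(c)
        box=cv2.boxPoints(r); box=(box+.5)/4-.5
        P=np.array([atz(cam,b[1],b[0],z) for b in box])
        ctr=P.mean(0); e=P[1]-P[0]; a=np.degrees(np.arctan2(e[1],e[0]))
        L=[np.linalg.norm(P[1]-P[0]),np.linalg.norm(P[2]-P[1])]
        a=(a+45)%90-45
        out.append((ctr[:2],a,L)); 
    return out
E
python3 - <<'E'
from seg import *
for o in plates(): print(np.round(o[0],4),round(o[1],1),np.round(o[2],4))
save('scene','s1',(140,320,160,380),3.5)
save('top','t2',(165,290,165,310),5)
E
```

```text
[ 0.4843 -0.3681] 14.8 [0.0494 0.0479]
[ 0.5694 -0.3859] -18.2 [0.0486 0.0479]
[ 0.6189 -0.2699] 15.7 [0.0483 0.0477]
[ 0.6882 -0.17  ] 31.2 [0.0484 0.049 ]
```

View pics/s1.png

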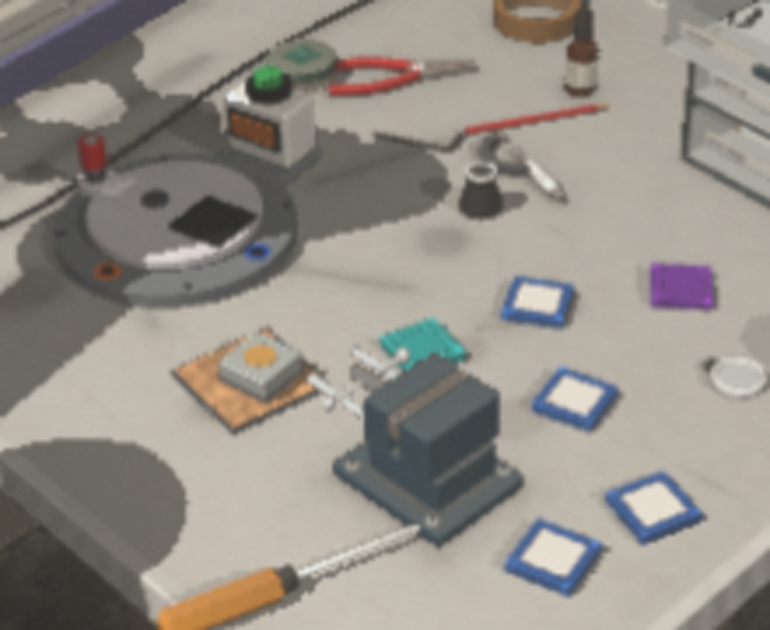

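View pics/t2.png

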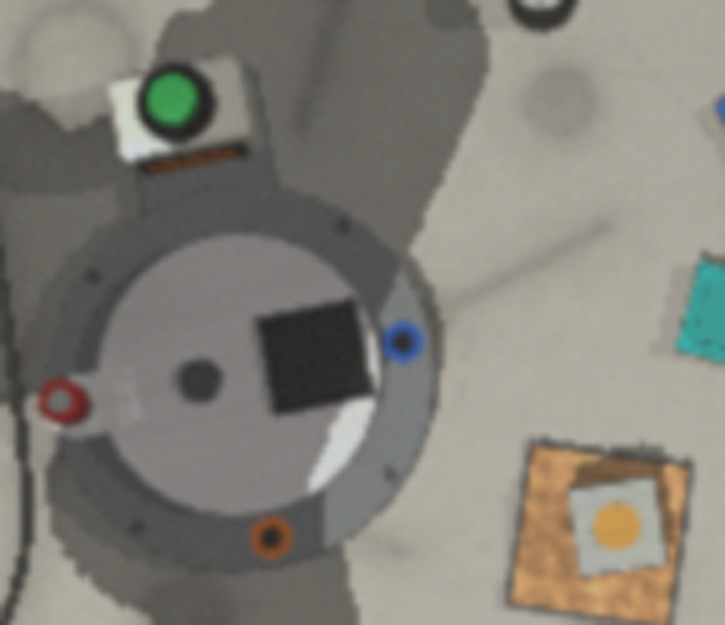

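```bash
cat >> seg.py <<'E'
def frame(n=3,cam='top'):
    im=np.mean([read_camera(cam).astype(float) for _ in range(n)],0)
    return cv2.resize(im.astype(np.float32),None,fx=4,fy=4,interpolation=cv2.INTER_CUBIC).clip(0,255).astype(np.uint8)
def blobs(up,lo,hi,roi,z,cam='top',amin=100,rect=True):
    r0,r1,c0,c1=[4*v for v in roi]
    hsv=cv2.cvtColor(up,cv2.COLOR_RGB2HSV); m=np.zeros(up.shape[:2],np.uint8)
    m[r0:r1,c0:c1]=cv2.inRange(hsv,lo,hi)[r0:r1,c0:c1]
    cs,_=cv2.findContours(m,cv2.RETR_EXTERNAL,cv2.CHAIN_APPROX_NONE); out=[]
    for c in sorted(cs,key=cv2.contourArea,reverse=True):
        if cv2.contourArea(c)<amin: continue
        c=cv2.convexHull(c)
        (u,v),wh,_=r=cv2.minAreaRect(c)
        box=(cv2.boxPoints(r)+.5)/4-.5
        P=np.array([atz(cam,b[1],b[0],z) for b in box]); e=P[1]-P[0]
        M=cv2.moments(c); mc=atz(cam,(M['m01']/M['m00']+.5)/4-.5,(M['m10']/M['m00']+.5)/4-.5,z)
        a=(np.degrees(np.arctan2(e[1],e[0]))+45)%90-45
        L=[np.linalg.norm(P[1]-P[0]),np.linalg.norm(P[2]-P[1])]
        out.append((P.mean(0)[:2],mc[:2],a,L))
    return out
def pr(n,o):
    for x in o: print(n,'rect',np.round(x[0]*1e3,1),'cen',np.round(x[1]*1e3,1),'ang',round(x[2],1),'L',np.round(np.array(x[3])*1e3,1))
E
python3 - <<'E'
from seg import *
up=frame()
pr('blue',blobs(up,(104,90,40),(125,255,255),(220,245,235,255),.016))
pr('orange',blobs(up,(3,90,40),(20,255,255),(260,285,205,230),.016))
pr('pad',blobs(up,(0,0,0),(180,120,68),(220,252,212,245),.032))
pr('knob',blobs(up,(0,80,30),(10,255,255),(232,262,168,190),.066)); 
pr('knob',blobs(up,(170,80,30),(180,255,255),(232,262,168,190),.066)); 
pr('green',blobs(up,(50,90,40),(80,255,255),(170,200,180,215),.076))
pr('brass',blobs(up,(12,90,120),(25,255,255),(261,282,280,297),.028))
pr('weight',blobs(up,(0,0,120),(180,30,255),(256,286,277,302),.028))
hsv=cv2.cvtColor(up,cv2.COLOR_RGB2HSV);
for n,(r,c) in dict(pad=(236,228),brass=(270,288),wt=(264,283),cork=(270,270),face=(225,205),knob=(245,178),knob2=(245,180)).items(): print(n,hsv[r*4,c*4])
E
```

```text
blue rect [565.   30.3] cen [564.9  30.6] ang 0.6 L [21.5 21.5]
orange rect [460.2  97.8] cen [460.   97.7] ang -44.0 L [22.2 22.6]
pad rect [554.5  75.8] cen [554.7  76.1] ang 11.3 L [52.3 52.2]
knob rect [526.7 200.6] cen [526.9 200.7] ang -24.3 L [21.6 26.9]
green rect [683.9 148.7] cen [684.  148.6] ang -24.2 L [28.7 28.4]
brass rect [468.2 -85.1] cen [467.7 -85.1] ang 0.7 L [23.6 23.5]
brass rect [444.1 -85.6] cen [442.9 -83.8] ang 0.7 L [13.  43.8]
weight rect [468.  -85.4] cen [467.8 -85.4] ang 9.1 L [45.3 45.5]
weight rect [ 446.5 -118. ] cen [ 440.8 -118.8] ang 0.7 L [ 5.2 37.6]
pad [15 12 42]
brass [ 18 151 198]
wt [ 45  12 172]
cork [ 14 114 150]
face [  8   8 125]
knob [ 36  12 105]
knob2 [  2 158 116]
```

```bash
python3 - <<'E'
from seg import *
for o in plates(3,'scene',.01): print(np.round(o[0]*1e3,1),round(o[1],1),np.round(o[2],4))
up=frame(3,'scene')
pr('green',blobs(up,(50,90,40),(80,255,255),(145,180,215,255),.078,'scene'))
pr('blue',blobs(up,(104,90,40),(125,255,255),(203,220,225,245),.016,'scene'))
pr('orange',blobs(up,(3,90,40),(20,255,255),(210,225,180,200),.016,'scene'))
pr('pad',blobs(up,(0,0,0),(180,120,68),(190,215,205,240),.032,'scene'))
s=monitor.sense(); 
from scipy.spatial.transform import Rotation as R
print(R.from_rotvec(s['tool_rot']).as_matrix().round(3),s['force'])
E
```

```text
[492.3 973.6] -26.1 [0.1605 0.2134]
[399.4 968.1] -40.8 [0.1167 0.54  ]
green rect [688.6 159.7] cen [687.8 158.7] ang -33.2 L [25.1 35.8]
blue rect [563.1  33.1] cen [562.8  32.8] ang 44.6 L [20.5 19.7]
orange rect [457.9  99.5] cen [457.9  99.6] ang -23.1 L [22.2 22.7]
pad rect [551.2  75.8] cen [551.2  75.6] ang 38.7 L [60.1 74.9]
[[-0.955  0.297 -0.   ]
 [ 0.297  0.955  0.   ]
 [ 0.     0.    -1.   ]] [ 0.65793469  0.57103704 -0.05403256]
```

```bash
python3 - <<'E'
from h import *
# block's far-right (x+,y-) top corner: top crop (620,365)/2.8+(150,120)
for z in(.03,.04,.05,.06,.07,.08):
    print(z,atz('top',365/2.8+120,619/2.8+150,z).round(3),atz('scene',390/3.5+140,498/3.5+160,z).round(3))
E
```

```text
0.03 [ 0.521 -0.303  0.03 ] [ 0.561 -0.241  0.03 ]
0.04 [ 0.52  -0.302  0.04 ] [ 0.553 -0.249  0.04 ]
0.05 [ 0.519 -0.3    0.05 ] [ 0.544 -0.257  0.05 ]
0.06 [ 0.519 -0.298  0.06 ] [ 0.535 -0.265  0.06 ]
0.07 [ 0.518 -0.297  0.07 ] [ 0.526 -0.273  0.07 ]
0.08 [ 0.517 -0.295  0.08 ] [ 0.518 -0.281  0.08 ]
```

Request:
servo_tool:
  series:
    - [[1,27,-41,0,-8],[1,54,-82,0,-16],[1,81,-123,0,-24],[1,108,-164,0,-32],[1,135,-205,0,-40]]
  newtons: 30

```text
time_s: 2.35
tool_pos: [0.3215, 0.3901, 0.2535]
tool_rot: [1.513, 2.753, 0.001]
force: [1.3, 0.4, 0.5]
width: 0.0852
```

Request:
servo_tool:
  series:
    - [[1,27,-41,0,0],[1,54,-82,0,0],[1,81,-123,0,0],[1,108,-164,0,0],[1,135,-205,0,0]]

```text
time_s: 2.85
tool_pos: [0.4573, 0.1833, 0.2537]
tool_rot: [1.513, 2.752, 0.001]
force: [1.0, 0.2, 0.6]
width: 0.0855
```

Request:
servo_tool:
  series:
    - [[1,27,-41,0,0],[1,54,-82,0,0],[1,81,-123,0,0],[1,108,-164,0,0],[1,135,-205,0,0]]

```text
time_s: 3.35
tool_pos: [0.5932, -0.0238, 0.2538]
tool_rot: [1.513, 2.752, 0.002]
force: [0.4, 1.0, 0.3]
width: 0.0854
```

Request:
servo_tool:
  series:
    - [[1,27,-41,-10,-1.2],[1,54,-82,-40,-1.2],[1,80,-122,-70,-1.2],[1,95,-146,-115,-1.2],[1,95,-146,-160,-1.2]]

```text
time_s: 3.85
tool_pos: [0.6896, -0.1717, 0.1035]
tool_rot: [1.543, 2.73, 0.002]
force: [0.2, 0.1, -0.2]
width: 0.0856
```

```bash
python3 - <<'E'
from seg import *
s=monitor.sense();print(s['tool_pos'])
save('top','g1',(150,250,260,380),5)
E
```

```text
[ 0.68958632 -0.17172334  0.10351285]
```

View pics/g1.png

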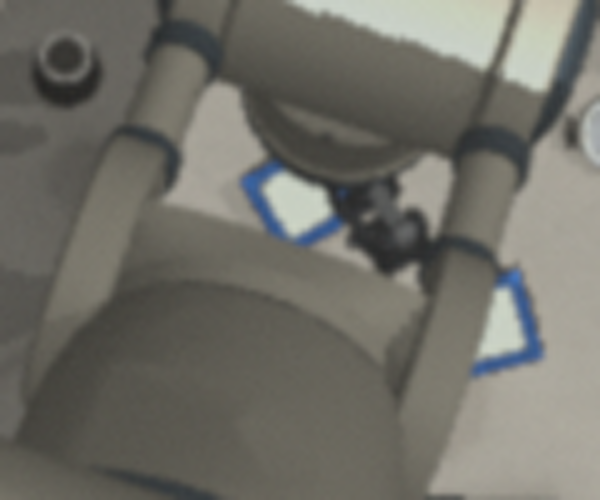

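```bash
python3 - <<'E'
from seg import *
s=monitor.sense();p=s['tool_pos'];print(p,s['qpos'])
for dz in(-.02,0,.05,.1,.2): print(dz,proj('top',[p+[0,0,dz]]),proj('scene',[p+[0,0,dz]]))
save('scene','g2',(60,320,160,460),2.3)
E
```

```text
[ 0.68506888 -0.17020437  0.09376987] [-3.28289044e-01  7.69396282e-01  1.26805821e+00  5.98153343e-04
  1.11080529e+00 -8.70565242e-01]
-0.02 [[185.3333803  321.54736013]] [[206.35980088 314.37104595]]
0 [[183.77380398 322.07729229]] [[200.36065055 314.62218304]]
0.05 [[179.66161569 323.47459169]] [[184.92654385 315.26063142]]
0.1 [[175.21505906 324.9855225 ]] [[168.84826642 315.91396816]]
0.2 [[165.14124156 328.40864213]] [[134.65545225 317.26308276]]
```

View pics/g2.png

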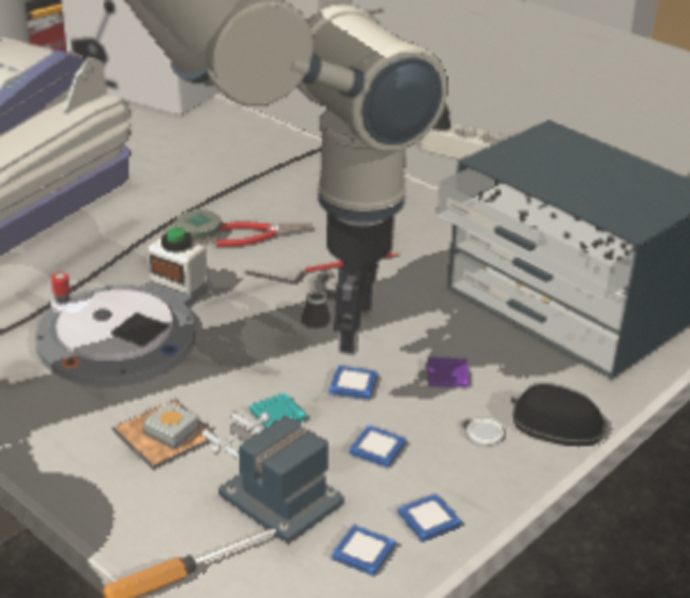

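Request:
servo_tool:
  series:
    - [[1,2,1,-30,0],[1,2,1,-55,0],[1,2,1,-68,0],[1,2,1,-71,0],[1,2,1,-71,0]]

```text
time_s: 4.45
tool_pos: [0.6867, -0.1675, 0.0273]
tool_rot: [-1.541, -2.729, 0.001]
force: [-0.4, 1.1, -0.0]
width: 0.0855
```

Request:
servo_tool:
  series:
    - [[0,0,0,0,0],[0,0,0,0,0],[0,0,0,0,0],[0,0,0,0,0]]

```text
time_s: 4.85
tool_pos: [0.6875, -0.1676, 0.0289]
tool_rot: [-1.542, -2.731, 0.0]
force: [-1.6, 1.3, 11.6]
width: 0.0471
```

```bash
python3 - <<'E'
from seg import *
s=monitor.sense();print(s['tool_pos'],s['width'],s['force'])
save('scene','g3',(190,250,280,350),8)
E
```

```text
[ 0.68753325 -0.16764374  0.02890787] 0.047147421751167616 [-1.5886257   1.34834987 11.59642461]
```

View pics/g3.png

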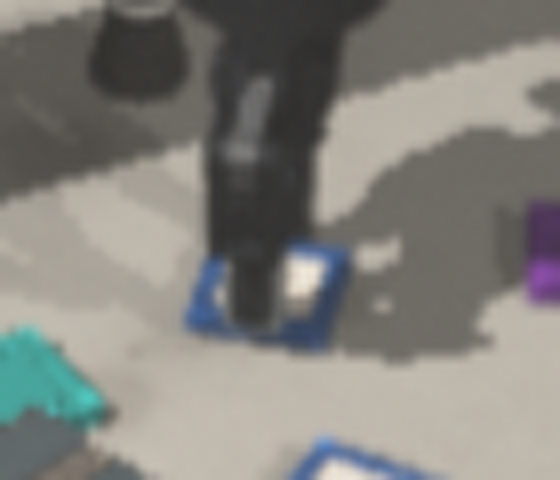

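Request:
servo_tool:
  series:
    - [[1,0,0,1,0],[1,0,0,1,0],[1,0,0,0,0],[1,0,0,-8,0],[1,0,0,-8,0]]

```text
time_s: 5.4
tool_pos: [0.6875, -0.1672, 0.0202]
tool_rot: [-1.542, -2.73, -0.001]
force: [-0.6, -0.2, 1.1]
width: 0.0852
```

Request:
servo_tool:
  series:
    - [[1,0,0,0,0],[1,0,0,0,0]]

```text
time_s: 5.6
tool_pos: [0.6872, -0.1672, 0.0197]
tool_rot: [-1.541, -2.729, -0.001]
force: [-0.7, 0.2, -0.1]
width: 0.0851
```

Request:
servo_tool:
  series:
    - [[0,0,0,1.5,0],[0,0,0,1.5,0],[0,0,0,1.5,0],[0,0,0,1.5,0],[0,0,0,1.5,0]]

```text
time_s: 6.1
tool_pos: [0.6874, -0.1672, 0.0216]
tool_rot: [-1.542, -2.73, -0.001]
force: [-1.2, 0.2, 5.5]
width: 0.049
```

Request:
servo_tool:
  series:
    - [[0,0,0,30,0],[0,0,0,70,0],[0,-10,20,90,-4],[0,-32,60,90,-10],[0,-54,100,90,-19.1]]

```text
time_s: 6.6
tool_pos: [0.6331, -0.0667, 0.1124]
tool_rot: [-1.97, -2.441, -0.004]
force: [-0.2, 0.6, -0.1]
width: 0.0492
```

Request:
servo_tool:
  series:
    - [[0,-20,36,0,0],[0,-42,76,0,0],[0,-64,116,0,0],[0,-80,146,0,0],[0,-80,146,0,0]]

```text
time_s: 7.1
tool_pos: [0.5505, 0.0825, 0.1124]
tool_rot: [-1.965, -2.443, -0.003]
force: [-0.6, -0.9, -0.9]
width: 0.0492
```

Request:
servo_tool:
  series:
    - [[0,0,0,0,0],[0,0,0,0,0]]

```text
time_s: 7.3
tool_pos: [0.5508, 0.0823, 0.1124]
tool_rot: [-1.966, -2.443, -0.003]
force: [-0.1, -0.1, -1.1]
width: 0.0492
```

```bash
python3 - <<'E'
from seg import *
s=monitor.sense();p=s['tool_pos'];print(p,s['qpos'],s['width'])
save('scene','g4',(110,260,120,320),4);save('top','g4t',(170,280,140,280),5)
E
```

```text
[0.55080581 0.0823001  0.1124374 ] [ 0.0380023   0.57793757  1.66121273  0.00695019  0.90605126 -0.18195792] 0.049201796271959086
```

View pics/g4.png

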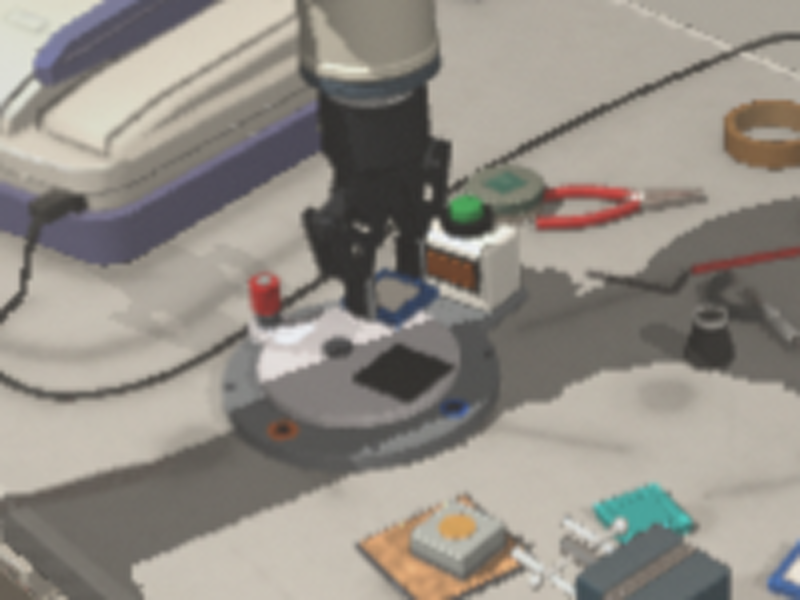

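Request:
servo_tool:
  series:
    - [[0,2.8,-3.6,-20,0],[0,2.8,-3.6,-40,0],[0,2.8,-3.6,-52,0],[0,2.8,-3.6,-55,0],[0,2.8,-3.6,-55,0]]

```text
time_s: 7.9
tool_pos: [0.5539, 0.0779, 0.0572]
tool_rot: [-1.967, -2.441, -0.002]
force: [-0.3, -0.1, -0.4]
width: 0.0488
```

Request:
servo_tool:
  series:
    - [[0,0,0,0,0],[0,0,0,0,0]]

```text
time_s: 8.1
tool_pos: [0.5543, 0.0779, 0.0579]
tool_rot: [-1.967, -2.442, -0.003]
force: [-0.2, 0.2, -0.5]
width: 0.0488
```

Request:
servo_tool:
  series:
    - [[0,-0.5,0.5,-3,0],[0,-0.5,0.5,-4.5,0],[0,-0.5,0.5,-4.5,0],[0,-0.5,0.5,-4.5,0]]

```text
time_s: 8.5
tool_pos: [0.554, 0.0785, 0.0536]
tool_rot: [-1.968, -2.442, -0.004]
force: [-0.3, -0.0, 3.4]
width: 0.049
```

Request:
servo_tool:
  series:
    - [[0.7,0,0,0,0],[0.7,0,0,0,0],[0.7,0,0,0,0],[0.7,0,0,20,0],[0.9,0,0,60,0]]

```text
time_s: 9.0
tool_pos: [0.5524, 0.0784, 0.1121]
tool_rot: [-1.965, -2.439, 0.001]
force: [-0.5, 0.5, 0.8]
width: 0.0725
```

Request:
servo_tool:
  series:
    - [[1,9,-45,0,3.5],[1,18,-93,0,3.5],[1,27,-141,0,3.5],[1,36,-189,0,3.5],[1,45,-237,0,3.5]]

```text
time_s: 9.5
tool_pos: [0.5974, -0.1606, 0.1121]
tool_rot: [-1.89, -2.498, 0.002]
force: [1.4, 0.7, -0.0]
width: 0.0849
```

```bash
python3 - <<'E'
from seg import *
s=monitor.sense();p=s['tool_pos'];print(p)
up=frame()
pr('plate',blobs(up,(104,110,40),(122,255,255),(215,255,205,243),.042))
pr('pad',blobs(up,(0,0,0),(180,120,68),(220,255,208,245),.032))
pr('blue',blobs(up,(104,90,40),(125,255,255),(220,245,238,255),.016))
pr('orange',blobs(up,(3,90,40),(20,255,255),(260,285,205,230),.016))
save('top','p1',(190,290,165,285),5);save('scene','p1s',(160,240,160,260),7)
E
```

```text
[ 0.59738705 -0.16063111  0.11205809]
plate rect [554.1  75.4] cen [553.7  74.9] ang 13.6 L [48.6 49.2]
blue rect [565.   30.3] cen [564.9  30.3] ang 0.6 L [20.1 20.2]
```

View pics/p1.png

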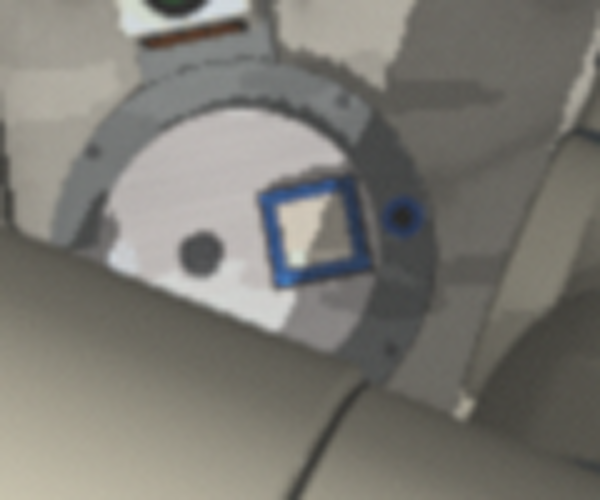

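View pics/p1s.png

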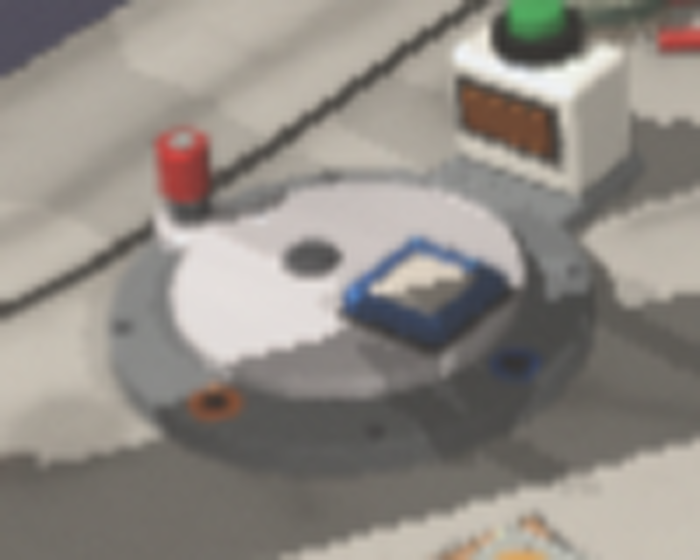

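Request:
servo_tool:
  series:
    - [[1,9,-45,0,0],[1,18,-90,-20,0],[1,21.5,-109,-50,0],[1,21.5,-109,-75,0],[1,21.5,-109,-75,0]]

```text
time_s: 10.25
tool_pos: [0.6166, -0.2655, 0.0335]
tool_rot: [-1.886, -2.492, 0.003]
force: [-0.5, 0.6, -0.3]
width: 0.0849
```

Request:
servo_tool:
  series:
    - [[1,0,0,0,0],[1,0,0,0,0]]

```text
time_s: 10.45
tool_pos: [0.6169, -0.2643, 0.0346]
tool_rot: [-1.884, -2.494, 0.003]
force: [-0.3, -0.1, 0.3]
width: 0.0851
```

Request:
servo_tool:
  series:
    - [[1,2,-5.6,-6,0],[1,2,-5.6,-13.2,0],[1,2,-5.6,-13.2,0],[1,2,-5.6,-13.2,0],[1,2,-5.6,-13.2,0]]

```text
time_s: 10.95
tool_pos: [0.619, -0.2699, 0.0215]
tool_rot: [-1.884, -2.494, 0.003]
force: [-0.7, 0.2, -0.2]
width: 0.0854
```

Request:
servo_tool:
  series:
    - [[0,0,0,0,0],[0,0,0,0,0],[0,0,0,0,0],[0,0,0,0,0],[0,0,0,0,0]]

```text
time_s: 11.45
tool_pos: [0.619, -0.27, 0.0218]
tool_rot: [-1.885, -2.494, 0.003]
force: [-1.2, 0.4, 5.8]
width: 0.0491
```

Request:
servo_tool:
  series:
    - [[0,0,0,30,0],[0,0,0,75,0],[0,-5,30,95,-3.5],[0,-14,76,95,-3.5],[0,-23,124,95,-3.5]]

```text
time_s: 11.95
tool_pos: [0.596, -0.1454, 0.1176]
tool_rot: [-1.963, -2.435, 0.001]
force: [0.7, 0.9, -0.2]
width: 0.0489
```

Request:
servo_tool:
  series:
    - [[0,-9,48,0,0],[0,-18,96,0,0],[0,-27,144,0,0],[0,-36,192,0,0],[0,-40,216,0,0]]

```text
time_s: 12.45
tool_pos: [0.5546, 0.0739, 0.1176]
tool_rot: [-1.96, -2.437, 0.001]
force: [-0.4, 0.2, -0.0]
width: 0.049
```

Request:
servo_tool:
  series:
    - [[0,0,0,0,0],[0,0,0,0,0]]

```text
time_s: 12.65
tool_pos: [0.5545, 0.0743, 0.1176]
tool_rot: [-1.958, -2.438, 0.001]
force: [0.2, 0.3, -0.3]
width: 0.049
```

Request:
servo_tool:
  series:
    - [[0,0.4,1.2,-25,0],[0,0.4,1.2,-45,0],[0,0.4,1.2,-50,0],[0,0.4,1.2,-50,0],[0,0.4,1.2,-50,0]]

```text
time_s: 13.15
tool_pos: [0.5554, 0.0749, 0.0683]
tool_rot: [-1.959, -2.438, 0.001]
force: [-0.1, -0.4, -0.7]
width: 0.0492
```

Request:
servo_tool:
  series:
    - [[0,0,0,0,0],[0,0,0,0,0]]

```text
time_s: 13.35
tool_pos: [0.556, 0.0748, 0.0691]
tool_rot: [-1.96, -2.439, -0.001]
force: [0.6, 0.3, -0.4]
width: 0.0492
```

Request:
servo_tool:
  series:
    - [[0,-0.6,0.5,-4,0],[0,-0.6,0.5,-5.5,0],[0,-0.6,0.5,-5.5,0],[0,-0.6,0.5,-5.5,0]]

```text
time_s: 13.75
tool_pos: [0.5555, 0.0753, 0.0638]
tool_rot: [-1.96, -2.439, -0.001]
force: [-0.3, 0.0, 6.0]
width: 0.0487
```

Request:
servo_tool:
  series:
    - [[0.7,0,0,0,0],[0.7,0,0,0,0],[0.7,0,0,0,0],[0.7,0,0,20,0],[0.9,0,0,60,0]]

```text
time_s: 14.25
tool_pos: [0.5539, 0.0752, 0.1222]
tool_rot: [-1.958, -2.436, 0.004]
force: [1.3, -0.3, 0.1]
width: 0.0722
```

Request:
servo_tool:
  series:
    - [[1,4,-46,10,-6],[1,8,-94,20,-12],[1,12,-142,20,-18],[1,16,-190,20,-24],[1,20,-238,20,-30.5]]

```text
time_s: 14.75
tool_pos: [0.5738, -0.1647, 0.1423]
tool_rot: [-2.534, -1.83, -0.003]
force: [0.7, 0.6, 0.0]
width: 0.0854
```

Request:
servo_tool:
  series:
    - [[1,0,-48,0,0],[1,0,-96,0,0],[1,0,-144,0,0],[1,0,-192,0,0],[1,-4,-223,-15,0]]

```text
time_s: 15.25
tool_pos: [0.5704, -0.3918, 0.1288]
tool_rot: [-2.538, -1.83, -0.004]
force: [0.4, -0.1, -0.4]
width: 0.0855
```

Request:
servo_tool:
  series:
    - [[1,0,0,-10,0],[1,0,0,-10,0],[1,0,0,-10,0]]

```text
time_s: 15.55
tool_pos: [0.5704, -0.3907, 0.1187]
tool_rot: [-2.537, -1.83, -0.004]
force: [-0.2, 0.3, -0.4]
width: 0.0854
```

Request:
servo_tool:
  series:
    - [[1,-1,4.8,-30,0],[1,-1,4.8,-70,0],[1,-1,4.8,-88,0],[1,-1,4.8,-90,0],[1,-1,4.8,-90,0]]

```text
time_s: 16.05
tool_pos: [0.57, -0.3852, 0.0296]
tool_rot: [-2.536, -1.832, -0.005]
force: [0.1, 0.4, 0.8]
width: 0.0856
```

Request:
servo_tool:
  series:
    - [[1,0,0,0,0],[1,0,0,0,0]]

```text
time_s: 16.25
tool_pos: [0.5709, -0.3854, 0.0313]
tool_rot: [-2.538, -1.834, -0.006]
force: [-0.8, -0.5, -0.3]
width: 0.0856
```

Request:
servo_tool:
  series:
    - [[1,-1.5,-0.5,-7,0],[1,-1.5,-0.5,-9.8,0],[1,-1.5,-0.5,-9.8,0],[1,-1.5,-0.5,-9.8,0],[1,-1.5,-0.5,-9.8,0]]

```text
time_s: 16.75
tool_pos: [0.5694, -0.386, 0.0216]
tool_rot: [-2.538, -1.834, -0.006]
force: [0.6, 0.1, -0.0]
width: 0.0858
```

Request:
servo_tool:
  series:
    - [[0,0,0,0,0],[0,0,0,0,0],[0,0,0,0,0],[0,0,0,0,0],[0,0,0,0,0]]

```text
time_s: 17.25
tool_pos: [0.5695, -0.3861, 0.0218]
tool_rot: [-2.538, -1.834, -0.006]
force: [-0.4, 0.4, 4.8]
width: 0.0489
```

Request:
servo_tool:
  series:
    - [[0,0,0,30,0],[0,0,0,75,0],[0,5,20,115,4],[0,5,60,125,10],[0,4,108,125,18]]

```text
time_s: 17.75
tool_pos: [0.5746, -0.2786, 0.1491]
tool_rot: [-2.22, -2.214, -0.005]
force: [1.7, 0.5, -0.9]
width: 0.0491
```

Request:
servo_tool:
  series:
    - [[0,-3,48,0,6],[0,-6,96,0,12.6],[0,-9,144,0,12.6],[0,-12,192,0,12.6],[0,-15,240,0,12.6]]

```text
time_s: 18.25
tool_pos: [0.5591, -0.0368, 0.1491]
tool_rot: [-1.964, -2.444, -0.004]
force: [0.7, 0.4, 0.3]
width: 0.0489
```

Request:
servo_tool:
  series:
    - [[0,-3,48,0,0],[0,-6,90,-15,0],[0,-6,104,-30,0],[0,-6,104,-30,0],[0,-6,104,-30,0]]

```text
time_s: 18.75
tool_pos: [0.5531, 0.067, 0.1191]
tool_rot: [-1.963, -2.445, -0.003]
force: [0.1, -1.3, 0.0]
width: 0.0488
```

Request:
servo_tool:
  series:
    - [[0,1.9,8.5,-5,0],[0,1.9,8.5,-25,0],[0,1.9,8.5,-38,0],[0,1.9,8.5,-40,0],[0,1.9,8.5,-40,0]]

```text
time_s: 19.25
tool_pos: [0.5549, 0.0752, 0.0789]
tool_rot: [-1.963, -2.444, -0.002]
force: [-0.2, 0.4, -0.8]
width: 0.0492
```

Request:
servo_tool:
  series:
    - [[0,0,0,0,0],[0,0,0,0,0]]

```text
time_s: 19.45
tool_pos: [0.5554, 0.075, 0.0796]
tool_rot: [-1.964, -2.444, -0.004]
force: [-0.4, 0.9, 0.5]
width: 0.0491
```

Request:
servo_tool:
  series:
    - [[0,-0.3,0.4,-4,0],[0,-0.3,0.4,-5.9,0],[0,-0.3,0.4,-5.9,0],[0,-0.3,0.4,-5.9,0]]

```text
time_s: 19.85
tool_pos: [0.5552, 0.0755, 0.0738]
tool_rot: [-1.964, -2.444, -0.004]
force: [0.8, -0.2, 3.9]
width: 0.0489
```

Request:
servo_tool:
  series:
    - [[0.7,0,0,0,0],[0.7,0,0,0,0],[0.7,0,0,0,0],[0.7,0,0,20,0],[0.9,0,0,60,0]]

```text
time_s: 20.35
tool_pos: [0.5536, 0.0754, 0.1322]
tool_rot: [-1.962, -2.441, 0.001]
force: [0.7, 0.2, 1.3]
width: 0.0727
```

Request:
servo_tool:
  series:
    - [[1,-7,-46,10,2.4],[1,-14,-94,20,2.4],[1,-21,-142,20,2.4],[1,-28,-190,20,2.4],[1,-35,-238,20,2.4]]

```text
time_s: 20.85
tool_pos: [0.5181, -0.1644, 0.1524]
tool_rot: [-1.91, -2.482, 0.001]
force: [0.8, -0.4, 0.6]
width: 0.0855
```

Request:
servo_tool:
  series:
    - [[1,-7,-48,0,0],[1,-14,-96,0,0],[1,-21,-144,0,0],[1,-28,-192,0,0],[1,-33,-206,0,0]]

```text
time_s: 21.35
tool_pos: [0.4844, -0.375, 0.1523]
tool_rot: [-1.915, -2.481, 0.003]
force: [1.1, 0.2, 0.2]
width: 0.0851
```

Request:
servo_tool:
  series:
    - [[1,0,0,-5,0],[1,0,0,-10,0],[1,0,0,-10,0]]

```text
time_s: 21.65
tool_pos: [0.4842, -0.3731, 0.1413]
tool_rot: [-1.912, -2.48, 0.002]
force: [-0.0, 0.3, -0.2]
width: 0.0853
```

```bash
python3 - <<'E'
from seg import *
up=frame()
pr('pile',blobs(up,(104,110,40),(122,255,255),(205,255,205,243),.062))
s=monitor.sense();p=s['tool_pos'];print(p)
save('scene','a1',(190,330,250,390),5)
E
```

```text
pile rect [553.7  72.9] cen [553.6  72.9] ang 12.0 L [48.6 50.6]
[ 0.48476759 -0.37370373  0.14234936]
```

View pics/a1.png

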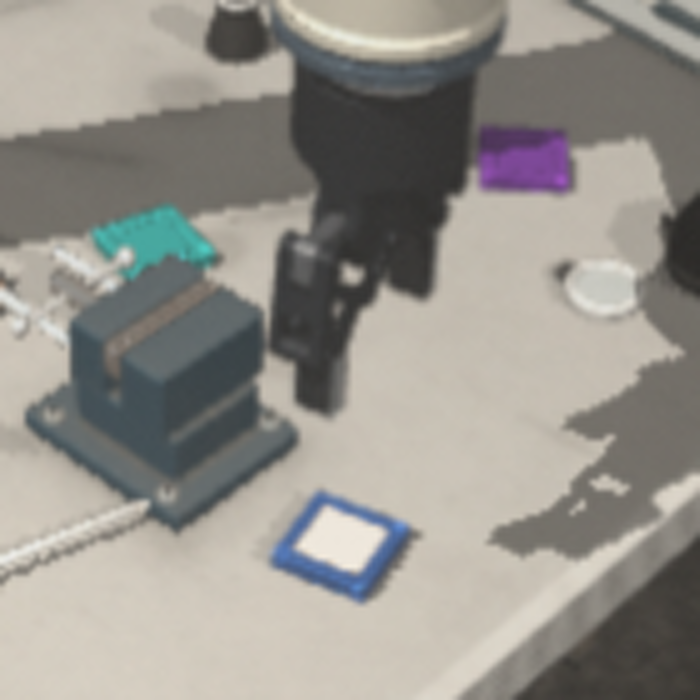

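Request:
servo_tool:
  series:
    - [[1,-0.2,5.3,-40,0],[1,-0.2,5.3,-80,0],[1,-0.2,5.3,-108,0],[1,-0.2,5.3,-112,0],[1,-0.2,5.3,-112,0]]

```text
time_s: 22.35
tool_pos: [0.4847, -0.3683, 0.0306]
tool_rot: [-1.912, -2.482, 0.002]
force: [0.0, -0.3, 0.7]
width: 0.0851
```

Request:
servo_tool:
  series:
    - [[1,0,0,0,0],[1,0,0,0,0]]

```text
time_s: 22.55
tool_pos: [0.4855, -0.3689, 0.0323]
tool_rot: [-1.914, -2.484, 0.003]
force: [-0.5, 0.0, -1.1]
width: 0.0854
```

Request:
servo_tool:
  series:
    - [[1,-1,0.8,-7,0],[1,-1,0.8,-10.8,0],[1,-1,0.8,-10.8,0],[1,-1,0.8,-10.8,0],[1,-1,0.8,-10.8,0]]

```text
time_s: 23.05
tool_pos: [0.4845, -0.3681, 0.0215]
tool_rot: [-1.914, -2.484, 0.003]
force: [0.0, -0.9, -0.5]
width: 0.0854
```

Request:
servo_tool:
  series:
    - [[0,0,0,0,0],[0,0,0,0,0],[0,0,0,0,0],[0,0,0,0,0],[0,0,0,0,0]]

```text
time_s: 23.55
tool_pos: [0.4846, -0.3682, 0.0218]
tool_rot: [-1.914, -2.484, 0.003]
force: [-0.9, 1.3, 4.6]
width: 0.0491
```

Request:
servo_tool:
  series:
    - [[0,0,0,40,0],[0,0,0,85,0],[0,0,0,125,0],[0,5,32,140,-2.4],[0,12,78,140,-2.4]]

```text
time_s: 24.05
tool_pos: [0.4978, -0.2918, 0.1645]
tool_rot: [1.974, 2.444, -0.003]
force: [1.2, 0.7, -2.0]
width: 0.049
```

Request:
servo_tool:
  series:
    - [[0,7.5,48,0,0],[0,15,96,0,0],[0,22.5,144,0,0],[0,30,192,0,0],[0,37.5,240,0,0]]

```text
time_s: 24.55
tool_pos: [0.5352, -0.0499, 0.1646]
tool_rot: [1.974, 2.444, -0.002]
force: [1.3, -0.1, -1.2]
width: 0.0491
```

Request:
servo_tool:
  series:
    - [[0,7.5,48,0,0],[0,15,96,0,0],[0,19,118,-20,0],[0,19,118,-30,0],[0,19,118,-30,0]]

```text
time_s: 25.05
tool_pos: [0.5532, 0.0684, 0.1332]
tool_rot: [-1.972, -2.443, 0.005]
force: [-0.1, -1.3, -0.9]
width: 0.049
```

Request:
servo_tool:
  series:
    - [[0,1.8,7.1,-5,0],[0,1.8,7.1,-25,0],[0,1.8,7.1,-40,0],[0,1.8,7.1,-44,0],[0,1.8,7.1,-44,0]]

```text
time_s: 25.55
tool_pos: [0.555, 0.075, 0.0891]
tool_rot: [-1.973, -2.442, 0.006]
force: [0.2, 0.3, -0.8]
width: 0.049
```

Request:
servo_tool:
  series:
    - [[0,0,0,0,0],[0,0,0,0,0]]

```text
time_s: 25.75
tool_pos: [0.5555, 0.0748, 0.09]
tool_rot: [-1.974, -2.443, 0.005]
force: [0.1, 0.2, 0.3]
width: 0.0489
```

Request:
servo_tool:
  series:
    - [[0,-0.3,0.6,-4,0],[0,-0.3,0.6,-6.2,0],[0,-0.3,0.6,-6.2,0],[0,-0.3,0.6,-6.2,0]]

```text
time_s: 26.15
tool_pos: [0.5554, 0.0754, 0.0838]
tool_rot: [-1.974, -2.443, 0.004]
force: [-0.1, -0.0, 1.7]
width: 0.0489
```

Request:
servo_tool:
  series:
    - [[0.7,0,0,0,0],[0.7,0,0,0,0],[0.7,0,0,0,0],[0.7,0,0,20,0],[0.9,0,0,60,0]]

```text
time_s: 26.65
tool_pos: [0.5538, 0.0753, 0.1422]
tool_rot: [-1.971, -2.44, 0.01]
force: [0.5, -0.4, 0.8]
width: 0.0723
```

Request:
servo_tool:
  series:
    - [[1,-20,-40,0,0],[1,-42,-80,0,0],[1,-64,-120,0,0],[1,-85,-160,0,0],[1,-85,-160,0,0]]

```text
time_s: 27.15
tool_pos: [0.4665, -0.0881, 0.1423]
tool_rot: [-1.976, -2.435, 0.011]
force: [0.3, 0.1, -0.6]
width: 0.0856
```

```bash
python3 - <<'E'
from seg import *
s=monitor.sense();p=s['tool_pos'];print(p)
save('top','q1',(190,290,165,305),5.5);save('scene','q1s',(150,240,160,270),7)
E
```

```text
[ 0.46645553 -0.08812407  0.1422905 ]
```

View pics/q1.png

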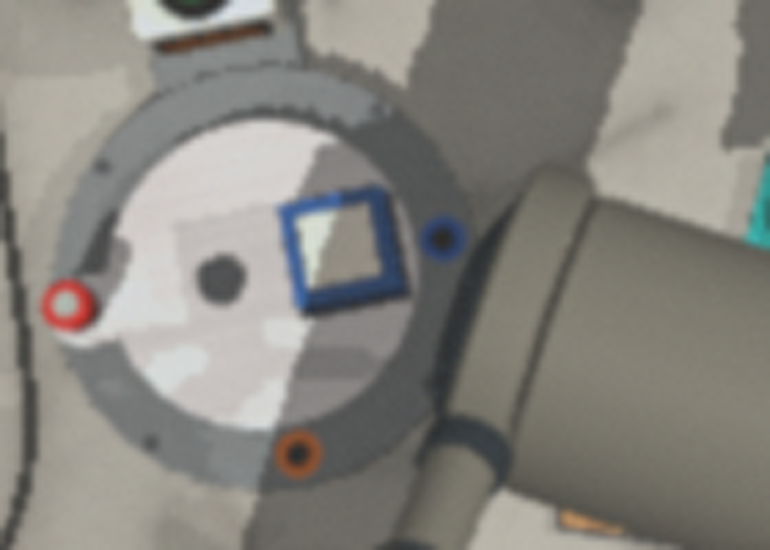

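View pics/q1s.png

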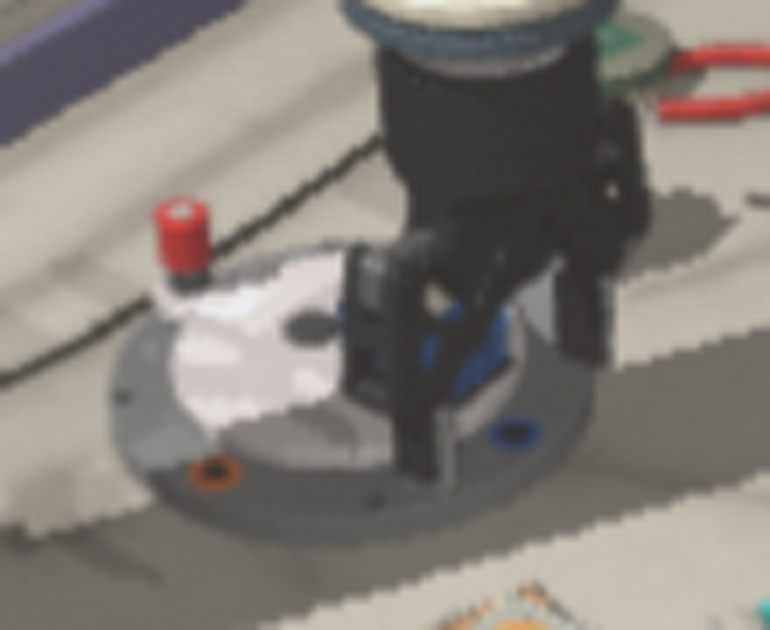

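```bash
cat > ov.py <<'E'
from seg import *
def overlay(cam,name,crop,sc,sqs):
    r0,r1,c0,c1=crop; im=read_camera(cam)[r0:r1,c0:c1]
    im=cv2.resize(im,None,fx=sc,fy=sc,interpolation=cv2.INTER_CUBIC)[:,:,::-1].copy()
    for (x,y,z,s,a,col) in sqs:
        a=np.radians(a);R=np.array([[np.cos(a),-np.sin(a)],[np.sin(a),np.cos(a)]])
        P=[[*(R@np.array(v)*s/2+[x,y]),z] for v in((1,1),(-1,1),(-1,-1),(1,-1))]
        q=proj(cam,P); q=((q[:,::-1]-[c0,r0]+.5)*sc-.5)
        cv2.polylines(im,[np.round(q*8).astype(int)],True,col,1,cv2.LINE_AA,3)
    cv2.imwrite('pics/'+name+'.png',im)
E
python3 - <<'E'
from ov import *
overlay('top','q2',(215,260,205,260),12,[(.555,.0755,.072,.05,12.2,(0,255,255)),(.555,.0755,.032,.054,12.2,(0,0,255))])
E
```

```text
(no output)
```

View pics/q2.png

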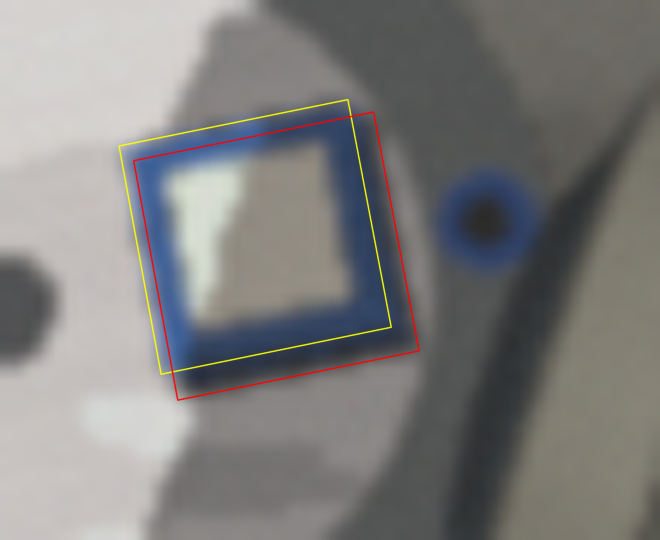

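```bash
python3 - <<'E'
from ov import *
overlay('scene','w1',(210,290,180,290),7,[(.468,-.0853,.028,.046,9.1,(0,255,255)),(.468,-.0853,.006,.046,9.1,(0,0,255))])
print(monitor.sense()['tool_pos'])
E
```

```text
[ 0.46918949 -0.08423037  0.14227823]
```

View pics/w1.png

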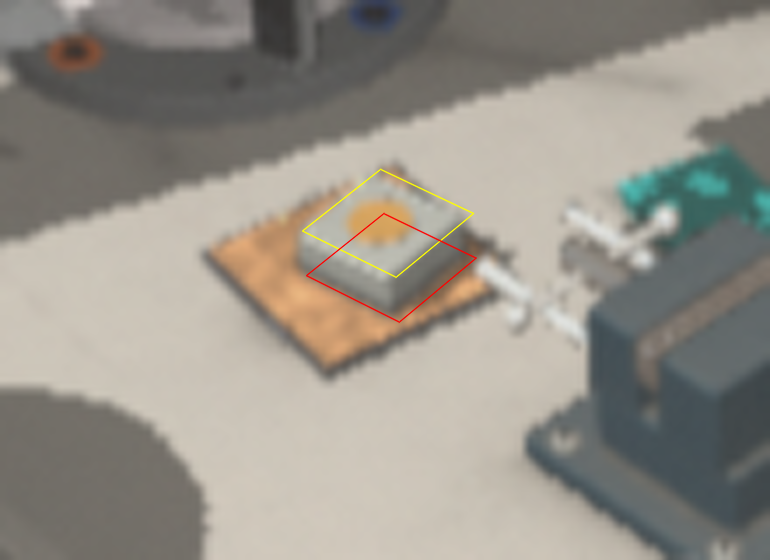

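Request:
servo_tool:
  series:
    - [[1,-1.2,-1.1,-40,-2.8],[1,-1.2,-1.1,-80,-2.8],[1,-1.2,-1.1,-104,-2.8],[1,-1.2,-1.1,-108,-2.8],[1,-1.2,-1.1,-108,-2.8]]

```text
time_s: 27.85
tool_pos: [0.4681, -0.0845, 0.0341]
tool_rot: [-2.028, -2.392, 0.01]
force: [0.1, -0.4, 0.3]
width: 0.0853
```

Request:
servo_tool:
  series:
    - [[1,0,0,0,0],[1,0,0,0,0]]

```text
time_s: 28.05
tool_pos: [0.469, -0.0844, 0.0353]
tool_rot: [-2.028, -2.394, 0.008]
force: [1.1, -0.1, -0.8]
width: 0.0851
```

Request:
servo_tool:
  series:
    - [[1,-1,-0.8,-5,0],[1,-1,-0.8,-6.3,0],[1,-1,-0.8,-6.3,0],[1,-1,-0.8,-6.3,0]]

```text
time_s: 28.45
tool_pos: [0.468, -0.0853, 0.029]
tool_rot: [-2.029, -2.394, 0.008]
force: [0.3, -0.6, -0.2]
width: 0.0853
```

Request:
servo_tool:
  series:
    - [[0,0,0,0,0],[0,0,0,0,0],[0,0,0,0,0],[0,0,0,0,0],[0,0,0,0,0]]
  newtons: 40

```text
time_s: 28.95
tool_pos: [0.4679, -0.0853, 0.0292]
tool_rot: [-2.029, -2.394, 0.008]
force: [-1.2, 0.2, 5.3]
width: 0.0451
```

Request:
servo_tool:
  series:
    - [[0,0,0,30,0],[0,0,0,70,0],[0,0,0,108,0],[0,18,32,108,2.8],[0,40,74,108,2.8]]

```text
time_s: 29.45
tool_pos: [0.5086, -0.0117, 0.1385]
tool_rot: [-1.973, -2.443, 0.007]
force: [1.1, -0.9, -4.0]
width: 0.0446
```

Request:
servo_tool:
  series:
    - [[0,22,42,0,0],[0,42,78,0,0],[0,47,86,0,0],[0,47,86,0,0],[0,47,86,0,0]]

```text
time_s: 29.95
tool_pos: [0.5548, 0.0738, 0.1382]
tool_rot: [-1.972, -2.442, 0.009]
force: [-0.5, -1.5, -2.4]
width: 0.0454
```

Request:
servo_tool:
  series:
    - [[0,0,0,0,0],[0,0,0,0,0]]

```text
time_s: 30.15
tool_pos: [0.5542, 0.0727, 0.1381]
tool_rot: [-1.973, -2.441, 0.01]
force: [-0.7, 0.3, -3.2]
width: 0.0449
```

Request:
servo_tool:
  series:
    - [[0,0.8,2.7,-20,0],[0,0.8,2.7,-34,0],[0,0.8,2.7,-38,0],[0,0.8,2.7,-38,0],[0,0.8,2.7,-38,0]]

```text
time_s: 30.65
tool_pos: [0.5552, 0.0751, 0.1007]
tool_rot: [-1.974, -2.441, 0.009]
force: [-0.2, 0.0, -4.1]
width: 0.0447
```

Request:
servo_tool:
  series:
    - [[0,0,0,0,0],[0,0,0,0,0]]

```text
time_s: 30.85
tool_pos: [0.5555, 0.0751, 0.1013]
tool_rot: [-1.975, -2.441, 0.008]
force: [-0.4, 0.5, -2.7]
width: 0.045
```

Request:
servo_tool:
  series:
    - [[0,-0.4,0.3,-4,0],[0,-0.4,0.3,-6.2,0],[0,-0.4,0.3,-6.2,0],[0,-0.4,0.3,-6.2,0]]

```text
time_s: 31.25
tool_pos: [0.5554, 0.0754, 0.0953]
tool_rot: [-1.975, -2.442, 0.007]
force: [0.5, 0.1, 2.5]
width: 0.045
```

Request:
servo_tool:
  series:
    - [[0.7,0,0,0,0],[0.7,0,0,0,0],[0.7,0,0,0,0],[0.8,0,0,20,0],[1,0,0,50,0]]

```text
time_s: 31.75
tool_pos: [0.5543, 0.0753, 0.1445]
tool_rot: [-1.973, -2.44, 0.011]
force: [1.5, -0.0, 1.0]
width: 0.0807
```

Request:
servo_tool:
  series:
    - [[1,-9,42,10,0],[1,-18,84,10,0],[1,-27,127,0,0],[1,-27,127,-10,0],[1,-27,127,-10,0]]

```text
time_s: 32.25
tool_pos: [0.5263, 0.203, 0.1334]
tool_rot: [-1.97, -2.441, 0.014]
force: [0.6, -0.4, 0.6]
width: 0.0853
```

```bash
python3 - <<'E'
from ov import *
print(monitor.sense()['tool_pos'])
sq=[(.555,.0755,.094,.046,12.2,(0,255,255)),(.555,.0755,.072,.05,12.2,(0,255,0)),(.555,.0755,.032,.054,12.2,(0,0,255))]
overlay('top','r1',(205,265,195,265),10,sq)
overlay('scene','r2',(170,230,190,260),10,sq[1:2])
E
```

```text
[0.52634405 0.20297606 0.1334041 ]
```

View pics/r1.png

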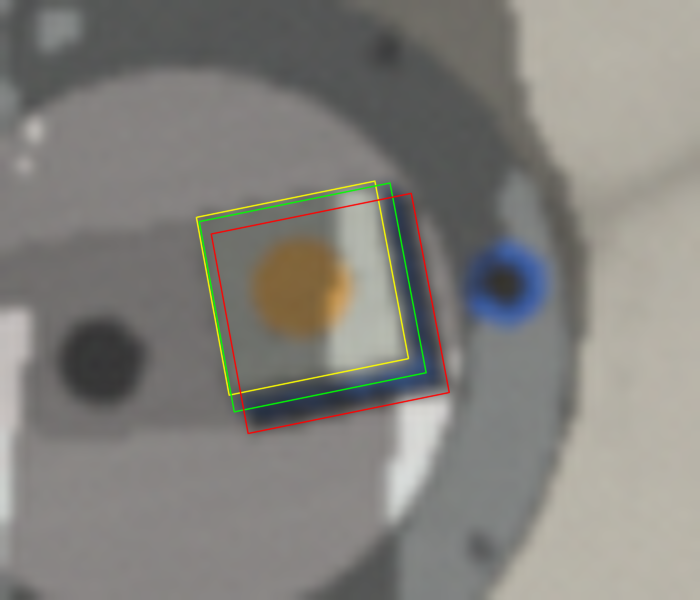

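View pics/r2.png

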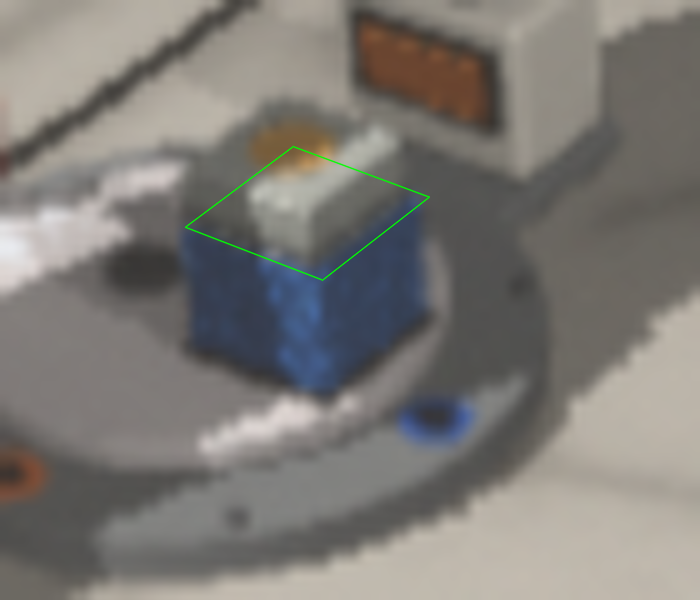

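Request:
servo_tool:
  series:
    - [[1,1,-0.8,-30,0],[1,1,-0.8,-55,0],[1,1,-0.8,-63,0],[1,1,-0.8,-63,0],[1,1,-0.8,-63,0]]

```text
time_s: 32.85
tool_pos: [0.5291, 0.2006, 0.0724]
tool_rot: [-1.975, -2.439, 0.011]
force: [1.1, -1.3, 0.0]
width: 0.0853
```

Request:
servo_tool:
  series:
    - [[1,0,0,0,0],[1,0,0,0,0]]

```text
time_s: 33.05
tool_pos: [0.5298, 0.2007, 0.0736]
tool_rot: [-1.975, -2.44, 0.008]
force: [-0.2, -0.0, -0.4]
width: 0.0855
```

```bash
python3 - <<'E'
from ov import *
print(monitor.sense()['tool_pos'])
overlay('scene','k1',(130,210,150,230),8,[]);overlay('top','k2',(200,280,130,230),8,[])
E
```

```text
[0.529801   0.20068082 0.0735546 ]
```

View pics/k1.png

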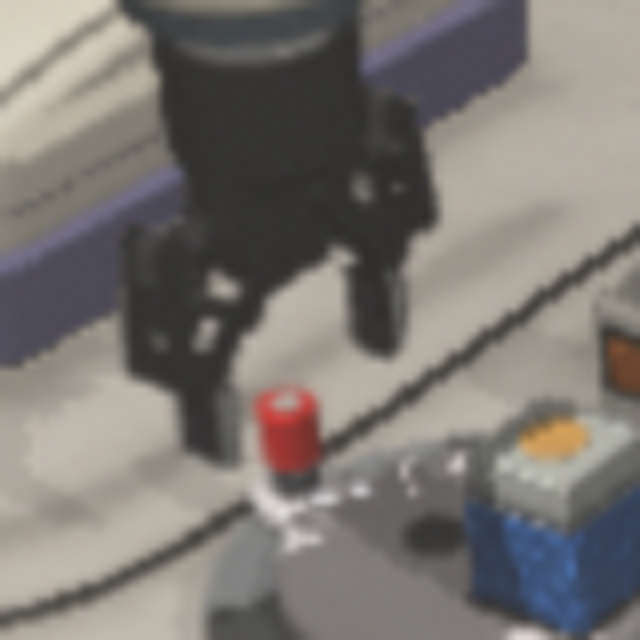

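View pics/k2.png

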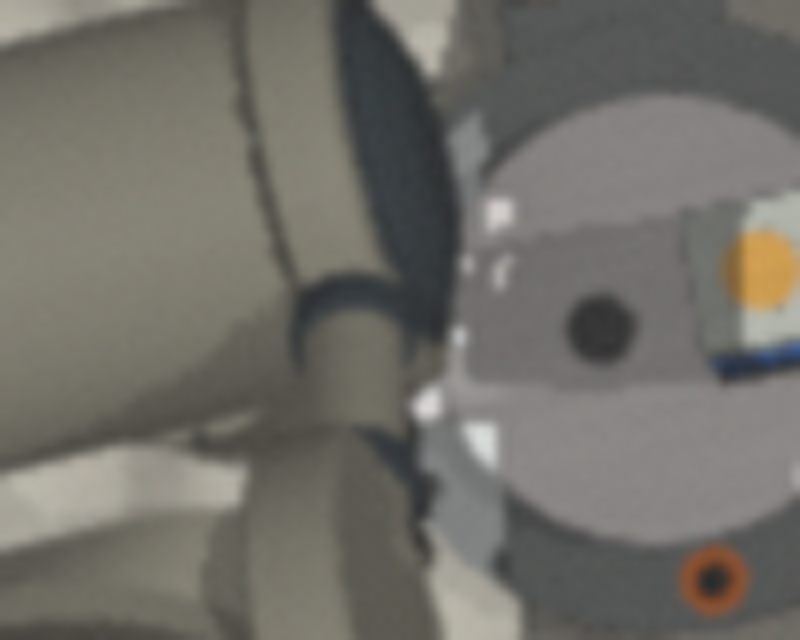

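Request:
servo_tool:
  series:
    - [[1,-2.3,1.5,-5,0],[1,-2.3,1.5,-7.3,0],[1,-2.3,1.5,-7.3,0],[1,-2.3,1.5,-7.3,0]]

```text
time_s: 33.55
tool_pos: [0.5271, 0.2022, 0.0656]
tool_rot: [-1.975, -2.439, 0.01]
force: [-0.3, -0.3, -0.0]
width: 0.0854
```

Request:
servo_tool:
  series:
    - [[0,0,0,0,0],[0,0,0,0,0],[0,0,0,0,0],[0,0,0,0,0],[0,0,0,0,0]]
  newtons: 40

```text
time_s: 34.05
tool_pos: [0.5272, 0.2023, 0.0658]
tool_rot: [-1.975, -2.44, 0.009]
force: [-0.6, -1.1, 3.2]
width: 0.023
```

Request:
servo_tool:
  series:
    - [[0,0,0,0,0],[0,0,0,0,0],[0,0,0,0,0]]

```text
time_s: 34.35
tool_pos: [0.5272, 0.2022, 0.0659]
tool_rot: [-1.975, -2.44, 0.009]
force: [-0.4, 0.2, 2.6]
width: 0.0225
```

Request:
servo_tool:
  series:
    - [[0,0,0,4,0],[0,0,0,8,0],[0,0,0,12,0],[0,0,0,14,0],[0,0,0,14,0]]

```text
time_s: 34.85
tool_pos: [0.5272, 0.2022, 0.0801]
tool_rot: [-1.975, -2.44, 0.009]
force: [-0.6, -1.0, -7.8]
width: 0.023
```

Request:
servo_tool:
  series:
    - [[0,0,0,0,0],[0,0,0,0,0]]

```text
time_s: 35.05
tool_pos: [0.5272, 0.2022, 0.08]
tool_rot: [-1.975, -2.44, 0.009]
force: [0.5, 0.2, -8.4]
width: 0.0224
```

```bash
python3 - <<'E'
from h import *
A=np.array([546.,116.3]);
def K(a): return A+88*np.array([np.cos(np.radians(a)),np.sin(np.radians(a))])
a0=102.3; seq=[3,8,14,20,26, 32,38,44,50,56, 62,68,74,80,84]
for i in range(0,15,5):
    b=K(a0+(seq[i-1] if i else 0))
    print([list(np.round(K(a0+s)-b,1)) for s in seq[i:i+5]],K(a0+seq[i+4]).round(1))
print(K(a0),K(a0+90))
E
```

```text
[[np.float64(-4.5), np.float64(-1.1)], [np.float64(-11.8), np.float64(-3.4)], [np.float64(-20.2), np.float64(-7.1)], [np.float64(-28.3), np.float64(-11.6)], [np.float64(-35.8), np.float64(-16.9)]] [491.5 185.4]
[[np.float64(-6.9), np.float64(-6.1)], [np.float64(-13.2), np.float64(-12.8)], [np.float64(-18.7), np.float64(-20.2)], [np.float64(-23.4), np.float64(-28.2)], [np.float64(-27.2), np.float64(-36.5)]] [464.2 148.8]
[[np.float64(-3.0), np.float64(-8.7)], [np.float64(-5.0), np.float64(-17.7)], [np.float64(-6.1), np.float64(-26.9)], [np.float64(-6.2), np.float64(-36.1)], [np.float64(-5.7), np.float64(-42.2)]] [458.5 106.6]
[527.25332601 202.28001055] [460.01998945  97.55332601]
```

Request:
servo_tool:
  series:
    - [[0,-4.5,-1.1,0,0],[0,-11.8,-3.4,0,0],[0,-20.2,-7.1,0,0],[0,-28.3,-11.6,0,0],[0,-35.8,-16.9,0,0]]

```text
time_s: 35.55
tool_pos: [0.4907, 0.1848, 0.0801]
tool_rot: [-1.975, -2.44, 0.009]
force: [4.7, -5.3, -7.8]
width: 0.0225
```

Request:
servo_tool:
  series:
    - [[0,-6.2,-6.3,0,0],[0,-12.3,-13,0,0],[0,-17.6,-20.4,0,0],[0,-22.3,-28.2,0,0],[0,-26.1,-36.4,0,0]]

```text
time_s: 36.05
tool_pos: [0.4641, 0.1477, 0.0801]
tool_rot: [-1.975, -2.44, 0.009]
force: [1.0, 0.9, -7.3]
width: 0.0223
```

Request:
servo_tool:
  series:
    - [[0,-2.9,-8.5,0,0],[0,-4.8,-17.3,0,0],[0,-5.8,-26.3,0,0],[0,-6,-35.2,0,0],[0,-5.5,-41,0,0]]

```text
time_s: 36.55
tool_pos: [0.4589, 0.1059, 0.0801]
tool_rot: [-1.975, -2.44, 0.008]
force: [2.5, 1.1, -8.9]
width: 0.0225
```

Request:
servo_tool:
  series:
    - [[0,0.6,-4.5,0,0],[0,1.5,-9,0,0],[0,1.5,-9,0,0],[0,1.5,-9,0,0]]

```text
time_s: 36.95
tool_pos: [0.4605, 0.0969, 0.0801]
tool_rot: [-1.976, -2.44, 0.009]
force: [2.3, 0.4, -7.5]
width: 0.0223
```

Request:
servo_tool:
  series:
    - [[0,0,0.7,-3,0],[0,0,0.7,-6,0],[0,0,0.7,-6,0],[0,0,0.7,-6,0]]

```text
time_s: 37.35
tool_pos: [0.4603, 0.0977, 0.074]
tool_rot: [-1.975, -2.44, 0.009]
force: [-0.3, 0.4, -7.4]
width: 0.0226
```

Request:
servo_tool:
  series:
    - [[0,0,0,-3,0],[0,0,0,-6,0],[0,0,0,-7.8,0],[0,0,0,-7.8,0],[0,0,0,-7.8,0]]

```text
time_s: 37.85
tool_pos: [0.4603, 0.0977, 0.0662]
tool_rot: [-1.975, -2.439, 0.009]
force: [0.2, 0.9, -4.2]
width: 0.0226
```

Nearly home with spring force still felt; open and let it drop.

Request:
servo_tool:
  series:
    - [[0,0,0,-0.4,0],[0,0,0,-0.4,0],[1,0,0,-0.4,0],[1,0,0,-0.4,0],[1,0,0,-0.4,0]]

```text
time_s: 38.35
tool_pos: [0.4604, 0.0977, 0.0658]
tool_rot: [-1.975, -2.44, 0.009]
force: [-0.6, 0.1, 0.0]
width: 0.0651
```

Request:
servo_tool:
  series:
    - [[1,0,0,10,0],[1,0,0,40,0],[1,0,0,60,0],[1,-20,-30,80,0],[1,-40,-60,80,0]]

```text
time_s: 38.85
tool_pos: [0.4212, 0.0374, 0.1484]
tool_rot: [1.974, 2.443, -0.005]
force: [0.7, -0.2, -0.3]
width: 0.0854
```

```bash
python3 - <<'E'
from ov import *
print(monitor.sense()['tool_pos'])
t=np.radians(12.2);A=np.array([.546,.1162]);p=A+.042*np.array([np.cos(t),np.sin(t)]);print(p)
sq=[(*p,.094,.046,12.2,(0,255,255)),(*p,.072,.05,12.2,(0,255,0)),(*p,.032,.054,12.2,(0,0,255))]
overlay('top','u1',(170,270,170,270),7,sq)
overlay('scene','u2',(140,230,160,260),7,[])
E
```

```text
[0.42124563 0.0374149  0.14836612]
[0.58705147 0.12507564]
```

View pics/u1.png

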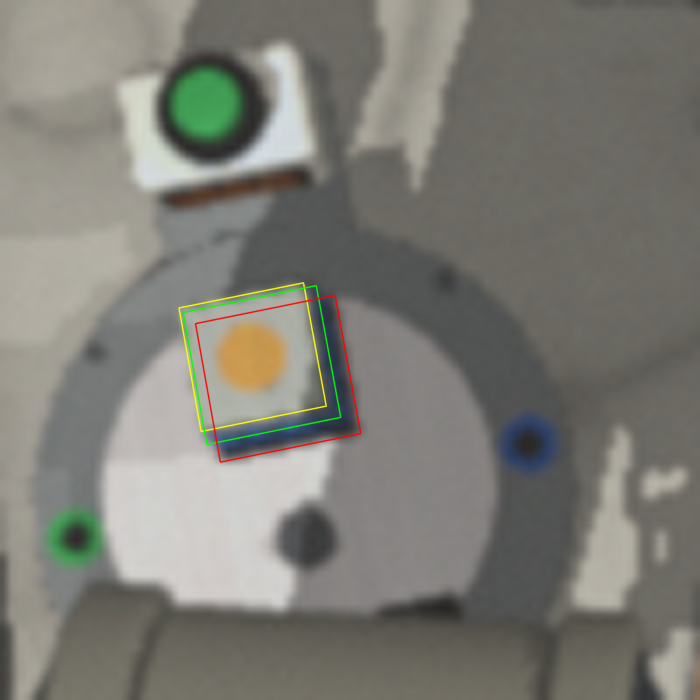

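View pics/u2.png

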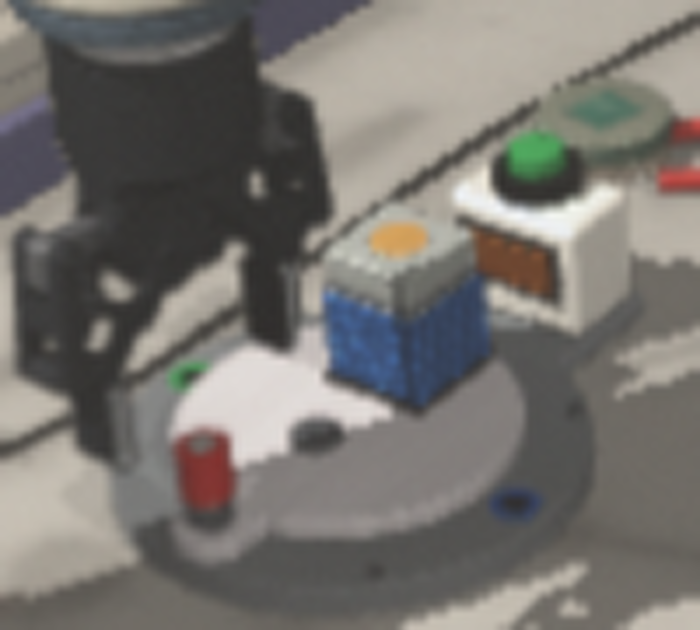

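```bash
python3 - <<'E'
from ov import *
for z in(.076,.08,.084,.088,.092):
    u=frame(1)
    a=blobs(u,(50,90,40),(80,255,255),(170,200,180,215),z)[0][1]
    us=frame(1,'scene'); b=blobs(us,(50,90,40),(80,255,255),(145,180,215,255),z,'scene')[0][1]
    print(z,a.round(4),b.round(4))
print(monitor.sense()['tool_pos'])
E
```

```text
0.076 [0.6839 0.1485] [0.6896 0.1611]
0.08 [0.6831 0.1479] [0.6853 0.1556]
0.084 [0.6823 0.1471] [0.681  0.1505]
0.088 [0.6815 0.1464] [0.6768 0.1452]
0.092 [0.6807 0.1457] [0.6724 0.1399]
[0.42053643 0.0380554  0.14571556]
```

Request:
servo_tool:
  series:
    - [[0,0,0,30,0],[0,30,12,50,0],[0,70,29,50,0],[0,115,48,50,0],[0,160,67,50,0]]
  newtons: 40

```text
time_s: 39.95
tool_pos: [0.5821, 0.1061, 0.1959]
tool_rot: [-1.974, -2.441, 0.009]
force: [0.2, -0.6, -1.4]
width: 0.0125
```

Request:
servo_tool:
  series:
    - [[0,44,18,0,0],[0,86,35,0,0],[0,101,41.5,-20,0],[0,101,41.5,-50,0],[0,101,41.5,-50,0]]

```text
time_s: 40.45
tool_pos: [0.681, 0.1478, 0.1415]
tool_rot: [-1.971, -2.437, 0.017]
force: [0.1, 0.5, -0.2]
width: 0.0003
```

Request:
servo_tool:
  series:
    - [[0,0,0,0,0],[0,0,0,0,0],[0,0,0,0,0]]

```text
time_s: 40.75
tool_pos: [0.6813, 0.1478, 0.1429]
tool_rot: [-1.971, -2.438, 0.015]
force: [-0.9, 0.5, 0.7]
width: -0.0002
```

Tips at about z 0.121. Descend gently.

Request:
servo_tool:
  series:
    - [[0,0.5,-0.8,-10,0],[0,0.5,-0.8,-20,0],[0,0.5,-0.8,-25,0],[0,0.5,-0.8,-28,0],[0,0.5,-0.8,-28,0]]

```text
time_s: 41.25
tool_pos: [0.6816, 0.147, 0.1143]
tool_rot: [-1.971, -2.438, 0.016]
force: [0.6, -0.7, 0.6]
width: -0.0002
```

```bash
python3 - <<'E'
from ov import *
print(monitor.sense()['tool_pos'],monitor.sense()['force'])
overlay('scene','b1',(120,190,195,275),9,[])
E
```

```text
[0.6815675  0.14696669 0.11430131] [ 0.60504687 -0.70956827  0.55036983]
```

View pics/b1.png

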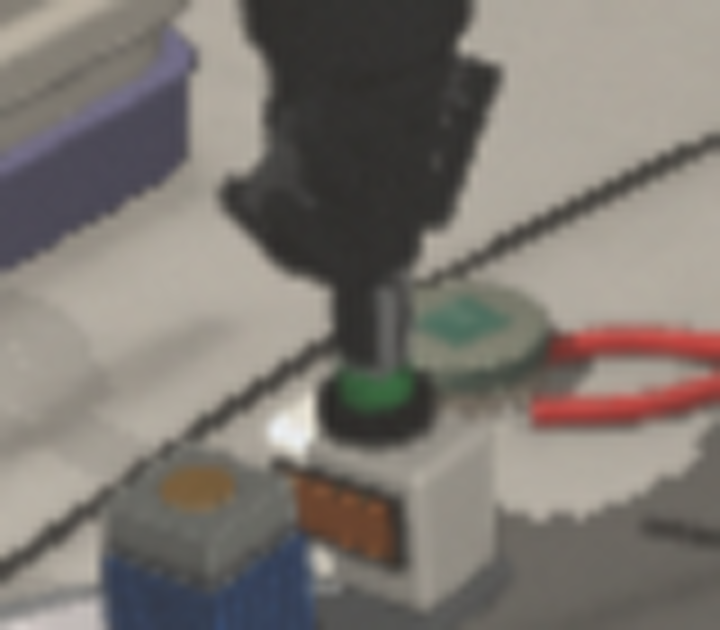

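Request:
servo_tool:
  series:
    - [[0,0,0,-2,0],[0,0,0,-4,0],[0,0,0,-6,0],[0,0,0,-6,0]]

```text
time_s: 41.7
tool_pos: [0.6821, 0.147, 0.1088]
tool_rot: [-1.972, -2.438, 0.015]
force: [0.6, 0.1, 2.9]
width: 0.0003
```

Request:
servo_tool:
  series:
    - [[0,0,0,-2,0],[0,0,0,-4,0],[0,0,0,-4,0]]

```text
time_s: 42.0
tool_pos: [0.6824, 0.1471, 0.1075]
tool_rot: [-1.972, -2.439, 0.013]
force: [-10.9, -0.9, 35.3]
width: -0.0003
```

Request:
servo_tool:
  series:
    - [[0,0,0,1,0],[0,0,0,1,0]]

```text
time_s: 42.2
tool_pos: [0.6823, 0.1471, 0.1091]
tool_rot: [-1.972, -2.44, 0.012]
force: [-0.3, 0.5, 3.3]
width: 0.0001
```

```bash
python3 - <<'E'
from ov import *
print(monitor.sense()['tool_pos'],monitor.sense()['force'])
overlay('scene','b2',(120,190,195,275),9,[])
E
```

```text
[0.68231252 0.14712508 0.10913715] [-0.29134363  0.5113466   3.29370471]
```

View pics/b2.png

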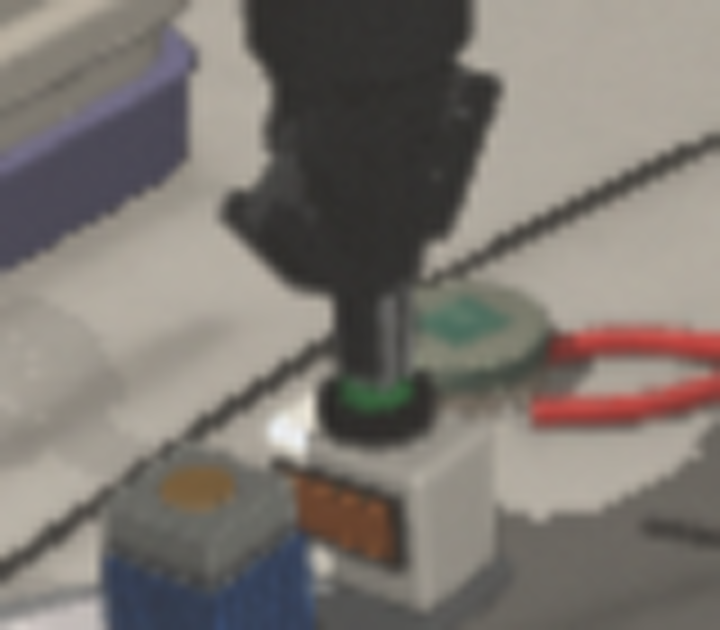

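Request:
servo_tool:
  series:
    - [[0,0,0,20,0],[0,0,0,60,0],[0,-30,-7,75,0],[0,-75,-17,75,0],[0,-122,-27,75,0]]

```text
time_s: 42.75
tool_pos: [0.5591, 0.1198, 0.1837]
tool_rot: [-1.973, -2.44, 0.011]
force: [0.5, -0.0, 0.1]
width: -0.0
```

Request:
servo_tool:
  series:
    - [[0.5,-45,-10,0,0],[1,-85,-19,0,0],[1,-100,-22.5,-25,0],[1,-100,-22.5,-60,0],[1,-100,-22.5,-80,0]]

```text
time_s: 43.25
tool_pos: [0.4579, 0.0971, 0.1021]
tool_rot: [-1.972, -2.439, 0.013]
force: [0.6, -0.4, -0.2]
width: 0.072
```

Request:
servo_tool:
  series:
    - [[1,0,0,0,0],[1,0,0,0,0],[1,0,0,0,0]]

```text
time_s: 43.55
tool_pos: [0.4585, 0.0972, 0.1029]
tool_rot: [-1.973, -2.44, 0.012]
force: [0.3, -0.2, 0.5]
width: 0.0851
```

Request:
servo_tool:
  series:
    - [[1,1.9,0.5,-15,0],[1,1.9,0.5,-30,0],[1,1.9,0.5,-32,0],[1,1.9,0.5,-32,0],[1,1.9,0.5,-32,0]]

```text
time_s: 44.05
tool_pos: [0.4609, 0.0978, 0.0718]
tool_rot: [-1.973, -2.44, 0.01]
force: [1.1, -0.8, 0.3]
width: 0.0852
```

Request:
servo_tool:
  series:
    - [[1,0,0,0,0],[1,0,0,0,0]]

```text
time_s: 44.25
tool_pos: [0.4612, 0.0978, 0.0724]
tool_rot: [-1.974, -2.441, 0.009]
force: [-0.2, 1.0, 0.3]
width: 0.0854
```

Request:
servo_tool:
  series:
    - [[1,-0.8,0,-4,0],[1,-0.8,0,-6.4,0],[1,-0.8,0,-6.4,0],[1,-0.8,0,-6.4,0]]

```text
time_s: 44.65
tool_pos: [0.4603, 0.0978, 0.0659]
tool_rot: [-1.973, -2.441, 0.01]
force: [0.1, -0.4, -0.7]
width: 0.0851
```

Request:
servo_tool:
  series:
    - [[0,0,0,0,0],[0,0,0,0,0],[0,0,0,0,0],[0,0,0,0,0],[0,0,0,0,0]]

```text
time_s: 45.15
tool_pos: [0.4604, 0.0978, 0.066]
tool_rot: [-1.974, -2.441, 0.009]
force: [-1.0, 1.1, 4.8]
width: 0.0225
```

Request:
servo_tool:
  series:
    - [[0,0,0,0,0],[0,0,0,0,0],[0,0,0,0,0]]

```text
time_s: 45.45
tool_pos: [0.4604, 0.0978, 0.0661]
tool_rot: [-1.974, -2.441, 0.009]
force: [-0.3, -0.2, 3.0]
width: 0.0224
```

Request:
servo_tool:
  series:
    - [[0,0,0,4,0],[0,0,0,8,0],[0,0,0,12,0],[0,0,0,14,0],[0,0,0,14,0]]

```text
time_s: 45.95
tool_pos: [0.4603, 0.0978, 0.0803]
tool_rot: [-1.974, -2.441, 0.009]
force: [1.0, -0.1, -8.3]
width: 0.0223
```

```bash
python3 - <<'E'
from h import *
A=np.array([546.2,116.1]);
def K(a): return A+88*np.array([np.cos(np.radians(a)),np.sin(np.radians(a))])
a0=192.2; seq=[3,8,14,20,26, 32,38,44,50,56, 62,68,74,80,84]
for i in range(0,15,5):
    b=K(a0+(seq[i-1] if i else 0))
    print([[float(v) for v in np.round(K(a0+s)-b,1)] for s in seq[i:i+5]],K(a0+seq[i+4]).round(1))
print(K(a0),K(a0+90))
E
```

```text
[[1.1, -4.5], [3.4, -11.8], [7.1, -20.3], [11.5, -28.3], [16.9, -35.8]] [477.   61.7]
[[6.1, -6.9], [12.8, -13.2], [20.2, -18.7], [28.1, -23.4], [36.5, -27.3]] [513.5  34.4]
[[8.7, -3.0], [17.7, -5.0], [26.8, -6.1], [36.1, -6.2], [42.2, -5.8]] [555.7  28.6]
[460.1874013   97.50341791] [564.79658209  30.0874013 ]
```

Request:
servo_tool:
  series:
    - [[0,1.1,-4.5,0,0],[0,3.4,-11.8,0,0],[0,7.1,-20.2,0,0],[0,11.5,-28.3,0,0],[0,16.9,-35.9,0,0]]

```text
time_s: 46.45
tool_pos: [0.4778, 0.061, 0.0803]
tool_rot: [-1.974, -2.441, 0.009]
force: [2.8, 3.9, -6.8]
width: 0.0225
```

Request:
servo_tool:
  series:
    - [[0,6.1,-6.9,0,0],[0,12.8,-13.2,0,0],[0,20.2,-18.7,0,0],[0,28.1,-23.4,0,0],[0,36.3,-27,0,0]]

```text
time_s: 46.95
tool_pos: [0.515, 0.0337, 0.0803]
tool_rot: [-1.975, -2.44, 0.008]
force: [3.9, 11.0, -8.5]
width: 0.0225
```

Request:
servo_tool:
  series:
    - [[0,8.3,-2.2,0,0],[0,17,-4.0,0,0],[0,26,-5.0,0,0],[0,35,-5.1,0,0],[0,41,-4.6,0,0]]

```text
time_s: 47.45
tool_pos: [0.5566, 0.0289, 0.0802]
tool_rot: [-1.975, -2.44, 0.008]
force: [-1.1, 2.0, -7.4]
width: 0.0225
```

Request:
servo_tool:
  series:
    - [[0,4.5,0.5,0,0],[0,8.8,1.5,0,0],[0,8.8,1.5,0,0],[0,8.8,1.5,0,0]]

```text
time_s: 47.85
tool_pos: [0.5654, 0.0304, 0.0801]
tool_rot: [-1.975, -2.44, 0.008]
force: [-0.3, 1.7, -8.1]
width: 0.0228
```

Request:
servo_tool:
  series:
    - [[0,-0.4,0,-3,0],[0,-0.4,0,-6,0],[0,-0.4,0,-6,0],[0,-0.4,0,-6,0]]

```text
time_s: 48.25
tool_pos: [0.5648, 0.0303, 0.074]
tool_rot: [-1.975, -2.44, 0.009]
force: [0.0, 0.4, -6.6]
width: 0.0227
```

Request:
servo_tool:
  series:
    - [[0,0,0,-3,0],[0,0,0,-6,0],[0,0,0,-7.8,0],[0,0,0,-7.8,0],[0,0,0,-7.8,0]]

```text
time_s: 48.75
tool_pos: [0.5649, 0.0303, 0.0662]
tool_rot: [-1.975, -2.44, 0.008]
force: [0.4, 1.6, -3.5]
width: 0.0227
```

Request:
servo_tool:
  series:
    - [[0,0,0,-0.4,0],[0,0,0,-0.4,0],[1,0,0,-0.4,0],[1,0,0,-0.4,0],[1,0,0,-0.4,0]]

```text
time_s: 49.25
tool_pos: [0.565, 0.0302, 0.0659]
tool_rot: [-1.975, -2.44, 0.008]
force: [-1.1, -0.1, -0.0]
width: 0.0655
```

Request:
servo_tool:
  series:
    - [[1,0,0,10,0],[1,0,0,40,0],[1,0,0,70,0],[1,0,-40,90,0],[1,0,-80,100,0]]

```text
time_s: 49.75
tool_pos: [0.5657, -0.0502, 0.1687]
tool_rot: [1.974, 2.444, -0.006]
force: [0.1, 0.5, 0.2]
width: 0.0856
```

```bash
python3 - <<'E'
from ov import *
print(monitor.sense()['tool_pos'])
t=np.radians(102.2);A=np.array([.5462,.1165]);p=A+.042*np.array([np.cos(t),np.sin(t)]);print(p)
sq=[(*p,.094,.046,12.2,(0,255,255)),(*p,.072,.05,12.2,(0,255,0)),(*p,.032,.054,12.2,(0,0,255))]
overlay('top','v1',(190,290,160,300),5.7,sq)
overlay('scene','v2',(140,290,160,310),5,[])
E
```

```text
[ 0.56572366 -0.05018624  0.16868491]
[0.53732436 0.15755147]
```

View pics/v1.png

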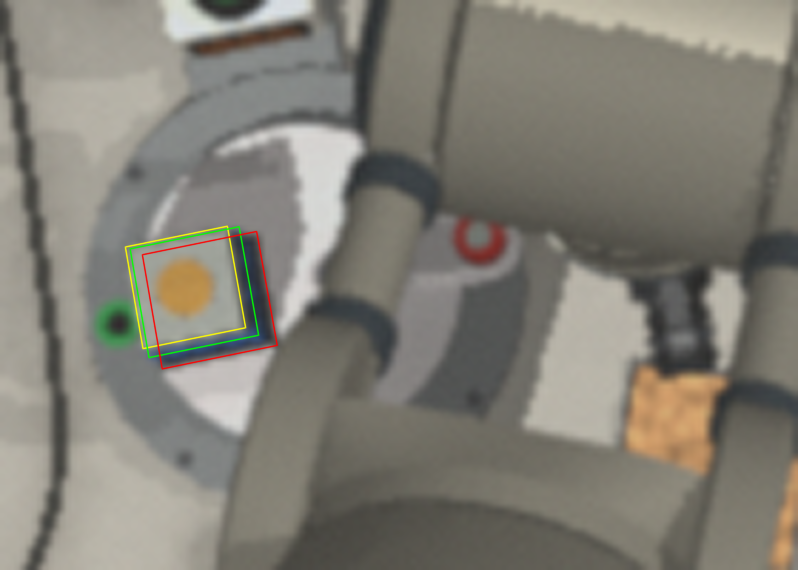

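View pics/v2.png

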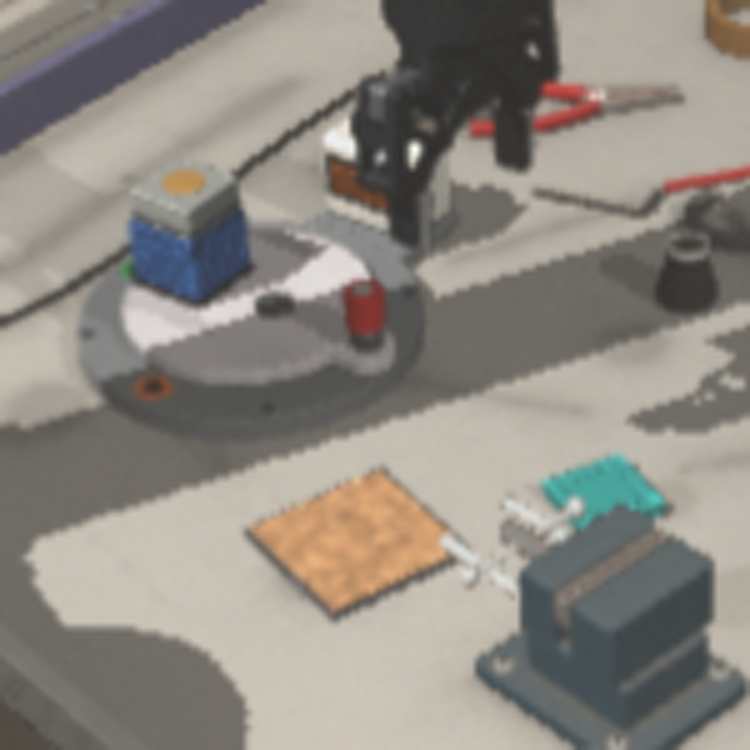

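Request:
servo_tool:
  series:
    - [[1,-6,45,0,0],[1,-12,92,0,0],[1,-19,139,0,0],[1,-26,186,0,0],[1,-28.4,205,0,0]]

```text
time_s: 50.35
tool_pos: [0.5364, 0.1549, 0.169]
tool_rot: [1.976, 2.441, -0.006]
force: [-0.4, -1.5, -0.3]
width: 0.0855
```

Request:
servo_tool:
  series:
    - [[1,0,0,-10,0],[1,0,0,-20,0],[1,0,0,-20,0],[1,0,0,-20,0]]

```text
time_s: 50.75
tool_pos: [0.5364, 0.1538, 0.1485]
tool_rot: [1.979, 2.44, -0.007]
force: [-0.1, -0.3, 0.3]
width: 0.0851
```

Request:
servo_tool:
  series:
    - [[1,0.9,3.8,-15,0.2],[1,0.9,3.8,-35,0.2],[1,0.9,3.8,-45,0.2],[1,0.9,3.8,-46,0.2],[1,0.9,3.8,-46,0.2]]

```text
time_s: 51.25
tool_pos: [0.5375, 0.1572, 0.1028]
tool_rot: [1.975, 2.443, -0.007]
force: [-0.4, 0.1, -0.1]
width: 0.0858
```

Request:
servo_tool:
  series:
    - [[1,0,0,0,0],[1,0,0,0,0]]

```text
time_s: 51.45
tool_pos: [0.538, 0.1572, 0.1036]
tool_rot: [1.975, 2.442, -0.006]
force: [-0.2, 0.3, 0.1]
width: 0.0855
```

Request:
servo_tool:
  series:
    - [[1,-0.7,0.4,-4,0],[1,-0.7,0.4,-6.5,0],[1,-0.7,0.4,-6.5,0],[1,-0.7,0.4,-6.5,0]]

```text
time_s: 51.85
tool_pos: [0.5372, 0.1576, 0.097]
tool_rot: [1.975, 2.442, -0.006]
force: [-0.2, 0.3, 0.4]
width: 0.0854
```

Request:
servo_tool:
  series:
    - [[0.6,0,0,0,0],[0.55,0,0,0,0],[0,0,0,0,0],[0,0,0,0,0],[0,0,0,0,0]]
  newtons: 30

```text
time_s: 52.35
tool_pos: [0.5374, 0.1576, 0.0972]
tool_rot: [1.975, 2.442, -0.006]
force: [-0.1, -0.4, 5.6]
width: 0.0454
```

Request:
servo_tool:
  series:
    - [[0,0,0,0,0],[0,0,0,0,0]]

```text
time_s: 52.55
tool_pos: [0.5374, 0.1576, 0.0972]
tool_rot: [1.975, 2.442, -0.006]
force: [-0.5, -0.2, 3.2]
width: 0.0455
```

Request:
servo_tool:
  series:
    - [[0,0,0,5,0],[0,0,0,20,0],[0,0,0,50,0],[0,0,0,60,0],[0,0,0,60,0]]

```text
time_s: 53.05
tool_pos: [0.5381, 0.1577, 0.1584]
tool_rot: [1.973, 2.44, -0.003]
force: [-0.1, 0.8, -3.7]
width: 0.0455
```

```bash
cat > rest.py <<'E'
from ov import *
def rest(cam,roi):
    up=frame(1,cam); pr(cam,blobs(up,(5,60,90),(22,255,255),roi,.006,cam,amin=3000))
E
python3 - <<'E'
from rest import *
print(monitor.sense()['tool_pos'])
rest('top',(240,310,255,315)); rest('scene',(225,275,195,260))
overlay('top','x1',(190,310,160,320),5,[]);overlay('scene','x2',(140,290,160,310),5,[])
E
```

```text
[0.53805015 0.15774114 0.15835848]
top rect [ 462.9 -106.6] cen [ 462.6 -106.4] ang -7.6 L [86.8 87.3]
scene rect [ 456.9 -104.2] cen [ 457.7 -105.8] ang -5.7 L [102.7  96.3]
```

View pics/x1.png

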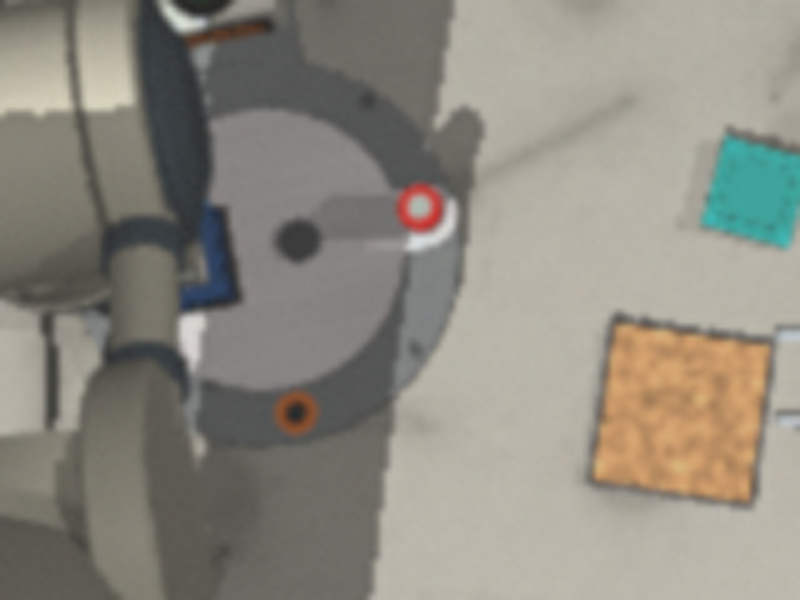

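View pics/x2.png

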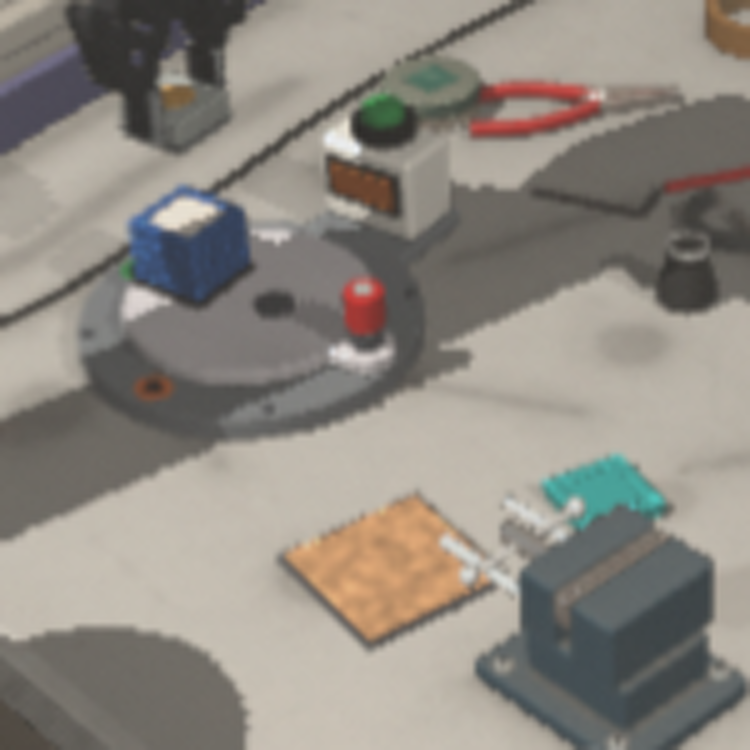

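Request:
servo_tool:
  series:
    - [[0,-12,-40,0,-3],[0,-25,-86,0,-9],[0,-38,-132,0,-15],[0,-51,-178,0,-19.7],[0,-64,-222,0,-19.7]]

```text
time_s: 53.75
tool_pos: [0.4716, -0.0661, 0.1552]
tool_rot: [-2.366, -2.064, 0.009]
force: [0.8, 0.0, -2.8]
width: 0.0456
```

Request:
servo_tool:
  series:
    - [[0,-10,-32,-15,0],[0,-11,-36,-40,0],[0,-11,-36,-70,0],[0,-11,-36,-70,0],[0,-11,-36,-70,0]]

```text
time_s: 54.25
tool_pos: [0.4601, -0.1018, 0.085]
tool_rot: [-2.364, -2.063, 0.011]
force: [0.4, -0.1, -3.3]
width: 0.0454
```

```bash
python3 - <<'E'
from rest import *
print(monitor.sense()['tool_pos'],monitor.sense()['tool_rot'])
overlay('scene','y1',(190,290,180,290),6,[]);overlay('top','y2',(190,310,160,320),5,[])
E
```

```text
[ 0.46011025 -0.1018326   0.08498552] [-2.36444554 -2.06296827  0.01091078]
```

View pics/y1.png

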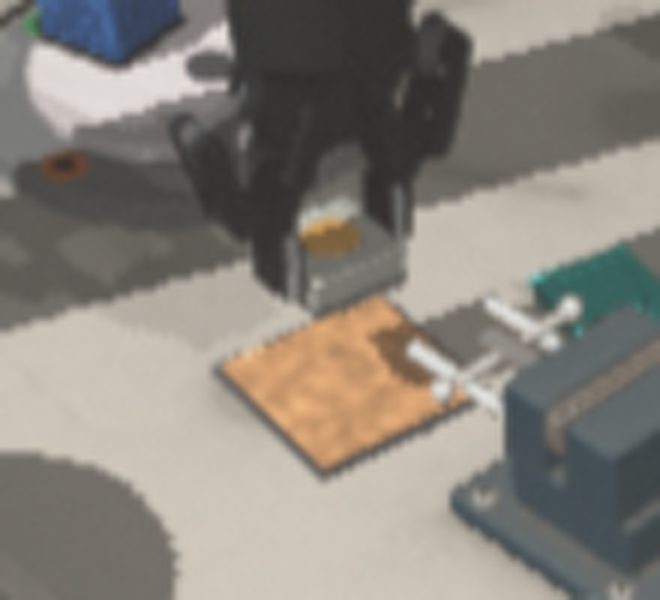

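Request:
servo_tool:
  series:
    - [[0,2.4,1,-20,0],[0,2.4,1,-40,0],[0,2.4,1,-48,0],[0,2.4,1,-48,0],[0,2.4,1,-48,0]]

```text
time_s: 54.85
tool_pos: [0.4639, -0.101, 0.0389]
tool_rot: [-2.366, -2.066, 0.008]
force: [0.7, 0.3, -2.5]
width: 0.0451
```

Request:
servo_tool:
  series:
    - [[0,0,0,0,0],[0,0,0,0,0]]

```text
time_s: 55.05
tool_pos: [0.4643, -0.1011, 0.0397]
tool_rot: [2.366, 2.066, -0.007]
force: [-0.1, 0.6, -3.5]
width: 0.0452
```

Request:
servo_tool:
  series:
    - [[0,-1,0,-4,0],[0,-1,0,-7,0],[0,-1,0,-8.4,0],[0,-1,0,-8.4,0],[0,-1,0,-8.4,0]]

```text
time_s: 55.55
tool_pos: [0.4631, -0.1011, 0.0313]
tool_rot: [2.366, 2.066, -0.007]
force: [-1.8, 0.2, 1.7]
width: 0.0452
```

Request:
servo_tool:
  series:
    - [[0.7,0,0,0,0],[0.8,0,0,0,0],[1,0,0,0,0],[1,0,0,20,0],[1,0,0,60,0]]

```text
time_s: 56.05
tool_pos: [0.4619, -0.1007, 0.0902]
tool_rot: [-2.364, -2.064, 0.011]
force: [1.1, -0.2, -0.3]
width: 0.0853
```

Request:
servo_tool:
  series:
    - [[1,0,0,50,0],[1,-20,-40,90,0],[1,-40,-85,90,0],[1,-60,-130,90,0],[1,-60,-150,90,0]]

```text
time_s: 56.55
tool_pos: [0.4002, -0.2532, 0.1808]
tool_rot: [-2.367, -2.063, 0.011]
force: [0.8, 0.6, -0.0]
width: 0.0851
```

```bash
python3 - <<'E'
from rest import *
print(monitor.sense()['tool_pos'],monitor.sense()['force'])
t=np.radians(102.2);A=np.array([.5462,.1165]);p=A+.042*np.array([np.cos(t),np.sin(t)])
sq=[(*p,.072,.05,12.2,(0,255,0)),(*p,.032,.054,12.2,(0,0,255))]
overlay('top','z1',(190,310,160,320),5,sq);overlay('scene','z2',(150,290,170,310),5.5,[])
E
```

```text
[ 0.4001699  -0.25318476  0.18084003] [ 0.76104577  0.55197144 -0.02063444]
```

View pics/z1.png

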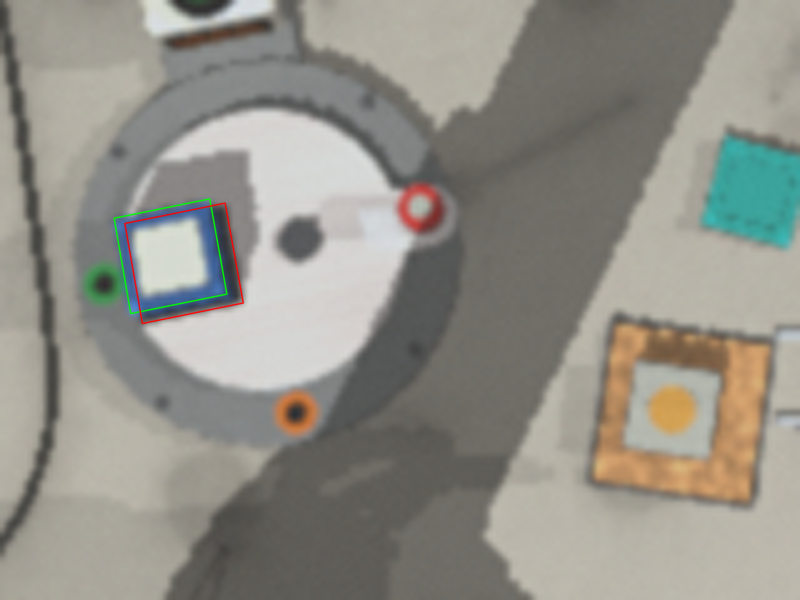

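View pics/z2.png

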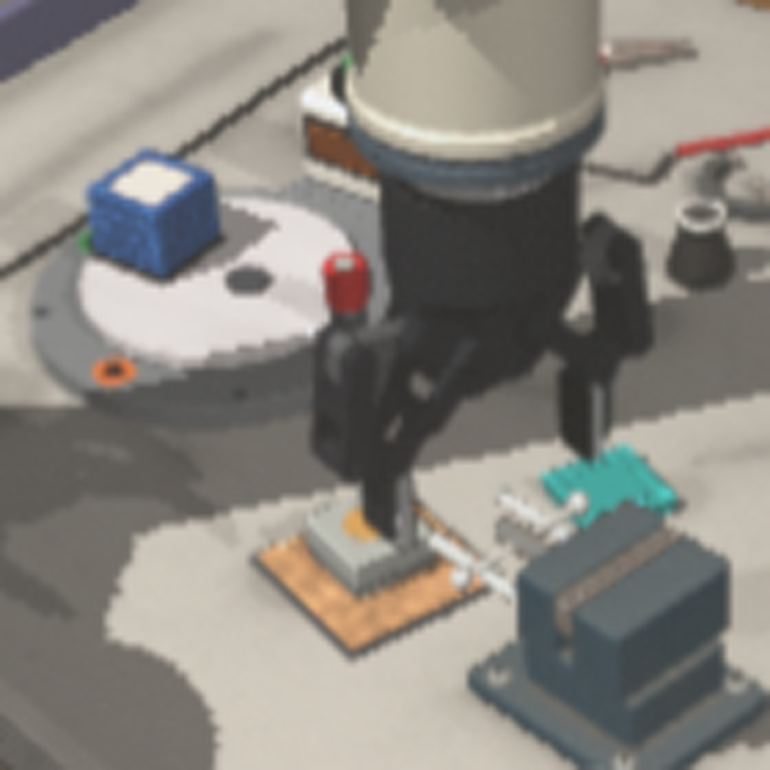

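```bash
python3 -c "
from bench import workorder,monitor
print(monitor.sense()['time_s']);print(workorder.hand_in())"
```

```text
56.65
the job is handed in; nothing more can be done
None
```

The whole job was carried out in the order you asked, and I handed it in at 56.65 s of the 208 s allowed.

**What I did:**
- Piled all four blue-framed plates that were there squarely on the pad, with the weight central on top.
- Pulled the pin and indexed the table to the orange hole. With the pin home and released, I pressed the lamp button until it stopped. At that stop the fingertips pushed with about 35 N.
- Indexed the table to the blue hole and released the pin, then put the weight back on the cork rest. The rest had been knocked about 25 mm aside, so I found it again before placing.

**Last checks:**
- **Pile:** in the top picture it matches the expected pad square to about 1 mm.
- **Weight:** it lies flat on the cork, well inside the edges.
- **Pin:** at both holes, the gripper height on the knob at release matched its home height to within about 0.2 mm. I did not read the pin joint itself.
- **Other objects:** the loupe, the lens ring, and the purple and turquoise look-alikes were not touched. The arm stood clear of everything.

**What went wrong or disagreed:**
- The first grasp was too high and the fingers slid onto the top of a plate. I redid it lower and the plate came up properly.
- The two cameras differed from each other by 2–3 mm. I went by the top camera, which the grasps confirmed to within about 1 mm.

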